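# Empty the canister side of a split tray into the pinned transit crate

## Task

The empty objective canisters go back in the plywood transit crate: those in the chute bay of the grey split tray and those standing loose on the bench in front of and beside it (not the sample jar next to the tissue box at the back). Draw the retaining pin out of the crate's hasp staple, lift the lid off and lay it flat on the bench; carry the tray over the open crate by its handle and tip it toward its chute so that its canisters fall in while the two flat cases stay in the other bay, put the loose canisters in too, and set the tray back upright where it stood. Then put the lid back on so that it sits down flat over the staple, push the pin back through the staple from the side it came out of, and leave the brown bottle alone.

Things in the scene. Friction and masses are not known exactly. Their poses are not given: they have to be found in the camera images.
- crate: fixed open plywood crate, outer 240 (x) x 260 (y) x 125 mm high, 12 mm thick all over. Origin: centre of its underside; its -x is to the robot's right, its +y toward the robot. A 33 mm wide, 30 mm deep batten inside the -x rim, flush with it, carries the staple, so the opening spans x -75 to 108, y -118 to 118 mm; inner floor at z 12.
- staple (a point): middle of the staple's eye, at crate x -91.5, y 0, z 144 mm; crate axes. A loop of 6 mm bar in the crate's xz plane, legs 22 mm apart (centres in x), standing up through the lid's slot. Free eye 16 mm wide (x), from the lid's top (crate z 137) up to the top bar's underside (z 151); top at z 157. The pin passes through it along y.
- lid: loose plywood lid, panel 250 (x) x 270 (y) x 12 mm, 0.4 kg. Origin: centre of the panel's underside; seated, it is at crate x 0, y 0, z 125 mm, axes as the crate's. Two cleats below (18 x 220 x 15 mm deep, at x -60 and 92) enter the opening with 6 mm play or more; laid on the bench its origin is 15 mm up. Staple slot at x -91.5, y 0: 36 (x) by 16 (y) mm.
- lid_handle (a point): centre of the lid's handle bar, at lid x 5, y 0, z 45 mm: 14 mm thick (x), 124 mm long (y), 14 mm high, open for 26 mm below between posts at y -50 and 50. Lid axes. Grip it across x and lift straight up.
- clear_patch (a point): a fixed mark on the bench top: middle of a patch about 280 x 280 mm that is clear of things, where the lid may be laid
- pin: loose steel pin, 70 g: shaft 8 mm thick, 80 mm long to its -y, tapered tip; upright grip plate 36 (x) x 10 (y 0 to 10) x 52 mm high. Origin: where the shaft leaves the plate, at the underside; shaft axis at z 4. Lies steadily on any flat, plate up. Starts on the lid through the staple, along the crate's y, origin 40 to 50 mm to +y of the staple; comes out to +y. Grip the plate across y.
- pin_tip (a point): end of the pin's shaft, at pin x 0, y -80, z 4 mm; pin axes
- tray: loose grey split tray, 0.22 kg, slippery (friction 0.35). Origin: under its centre; -x is to the robot's right. Divider at x 0 along y, 70 mm high, carries the handle. Canister bay x -75 to -3, y -78 to 78; its outer side is a chute rising at 25 degrees to the lip. Case bay x 3 to 78, walls 58 mm. Floor at z 4. Tipped 50 to 60 degrees to its -x the canisters slide out; the cases lean on the divider.
- tray_lip (a point): middle of the chute's lip, at tray x -117, y 0, z 21 mm, the lip 164 mm wide along y; tray axes
- tray_handle (a point): centre of the tray's handle bar, at tray x 0, y 0, z 112 mm: 14 mm thick (x), 122 mm long (y), 20 mm high, open for 32 mm below between posts at y -50 and 50. Tray axes. Grip it across x.
- can_t1: black empty screw-capped objective canister, a cylinder 39 mm across and 66 mm high, about 30 g; origin: centre of its underside, z along its axis. Starts standing in the tray's chute bay; may be absent (None).
- can_t2: white empty screw-capped objective canister, a cylinder 39 mm across and 56 mm high, about 30 g; origin: centre of its underside, z along its axis. Starts standing in the tray's chute bay; may be absent (None).
- can_t3: black empty screw-capped objective canister, a cylinder 39 mm across and 66 mm high, about 30 g; origin: centre of its underside, z along its axis. Starts standing in the tray's chute bay; may be absent (None).
- can_b1: black empty screw-capped objective canister, a cylinder 39 mm across and 66 mm high, about 30 g; origin: centre of its underside, z along its axis. Starts standing on the bench; may be absent (None).
- can_b2: white empty screw-capped objective canister, a cylinder 39 mm across and 56 mm high, about 30 g; origin: centre of its underside, z along its axis. Starts standing on the bench; may be absent (None).
- can_b3: black empty screw-capped objective canister, a cylinder 39 mm across and 66 mm high, about 30 g; origin: centre of its underside, z along its axis. Starts standing on the bench; may be absent (None).
- case_white: flat white case 50 x 70 x 20 mm in the tray's walled bay; origin: centre of its underside
- case_green: flat grey-green case 64 x 62 x 18 mm in the tray's walled bay; origin: centre of its underside
- oil_bottle: bystander: brown dropper bottle with black cap, 31 mm across, 71 mm high; origin under its centre

How it is judged (in metres and radians):
On the way, in this order (a step that is already met when the one before it is completed fails the run):
1. the pin is drawn clear of the staple while the lid is still on the crate (y of pin_tip in the frame of staple above 0.006 m and horizontal distance between lid and crate below 0.012 m and angle between the y axis of lid and the y axis of crate, either way round below 0.08 rad and z of lid in the frame of crate between 0.12 and 0.131 m and angle between lid's own z axis and vertical below 0.04 rad), for 0.1 s.
2. the lid lies flat on the bench, right way up, clear of the crate (height (world z) of lid below 0.025 m and angle between lid's own z axis and vertical below 0.08 rad and horizontal distance between lid and crate above 0.2 m and linear speed of lid below 0.02 m/s), for 0.2 s.
3. the tray's lip is brought over the open crate with all its canisters still in the chute bay (horizontal distance between tray_lip and crate below 0.14 m and height (world z) of tray above 0.05 m and x of can_t1 in the frame of tray between -0.117 and 0 m and y of can_t1 in the frame of tray between -0.08 and 0.08 m and z of each of can_t1, can_t2, can_t3 in the frame of tray below 0.06 m and x of can_t2 in the frame of tray between -0.117 and 0 m and y of can_t2 in the frame of tray between -0.08 and 0.08 m and x of can_t3 in the frame of tray between -0.117 and 0 m and y of can_t3 in the frame of tray between -0.08 and 0.08 m), for 0.05 s.
4. the tray is tipped over the crate until its canisters have left it, both cases still in their bay (angle between tray's own z axis and vertical above 0.6 rad and horizontal distance between tray_lip and crate below 0.14 m and height (world z) of tray_lip above 0.06 m and distance between each of can_t1, can_t2, can_t3 and tray_handle above 0.15 m and x of case_white in the frame of tray between -0.004 and 0.082 m and y of case_white in the frame of tray between -0.08 and 0.08 m and z of case_white in the frame of tray between -0.01 and 0.06 m and x of case_green in the frame of tray between -0.004 and 0.082 m and y of case_green in the frame of tray between -0.08 and 0.08 m and z of case_green in the frame of tray between -0.01 and 0.06 m), for 0.1 s.
5. the tray stands upright where it stood, the cases in their bay (distance of tray from where it was at the start of the episode below 0.08 m and angle between tray's own z axis and vertical below 0.08 rad and height (world z) of tray below 0.01 m and x of case_white in the frame of tray between -0.004 and 0.082 m and y of case_white in the frame of tray between -0.08 and 0.08 m and z of case_white in the frame of tray between -0.01 and 0.06 m and x of case_green in the frame of tray between -0.004 and 0.082 m and y of case_green in the frame of tray between -0.08 and 0.08 m and z of case_green in the frame of tray between -0.01 and 0.06 m), for 0.3 s.
6. all canisters are in the crate and the lid sits flat on it, over the staple (horizontal distance between lid and crate below 0.012 m and angle between the y axis of lid and the y axis of crate, either way round below 0.08 rad and z of lid in the frame of crate between 0.12 and 0.131 m and angle between lid's own z axis and vertical below 0.04 rad and x of can_t1 in the frame of crate between -0.11 and 0.11 m and y of can_t1 in the frame of crate between -0.12 and 0.12 m and z of can_t1 in the frame of crate between 0 and 0.125 m and x of can_t2 in the frame of crate between -0.11 and 0.11 m and y of can_t2 in the frame of crate between -0.12 and 0.12 m and z of can_t2 in the frame of crate between 0 and 0.125 m and x of can_t3 in the frame of crate between -0.11 and 0.11 m and y of can_t3 in the frame of crate between -0.12 and 0.12 m and z of can_t3 in the frame of crate between 0 and 0.125 m and x of can_b1 in the frame of crate between -0.11 and 0.11 m and y of can_b1 in the frame of crate between -0.12 and 0.12 m and z of can_b1 in the frame of crate between 0 and 0.125 m and x of can_b2 in the frame of crate between -0.11 and 0.11 m and y of can_b2 in the frame of crate between -0.12 and 0.12 m and z of can_b2 in the frame of crate between 0 and 0.125 m and x of can_b3 in the frame of crate between -0.11 and 0.11 m and y of can_b3 in the frame of crate between -0.12 and 0.12 m and z of can_b3 in the frame of crate between 0 and 0.125 m), for 0.2 s.
At the end, for the whole second after the job is handed in: All canisters in the crate; both cases in the tray's walled bay; tray upright within 80 mm of where it stood; lid seated (12 mm, 0.08 rad; tilt under 0.04 rad, within 6 mm of down); pin through the staple, tip 12 mm past it, plate on the other side; all at rest (all of step 5 and all of step 6 and y of pin_tip in the frame of crate below -0.012 m and y of pin in the frame of crate above 0.012 m and x of staple in the frame of pin between -0.012 and 0.012 m and z of staple in the frame of pin between -0.004 and 0.014 m and angle between the y axis of pin and the y axis of crate, either way round below 0.35 rad and linear speed of each of lid, pin, tray, case_white, case_green, can_t1, can_t2, can_t3, can_b1, can_b2, can_b3 below 0.03 m/s); the robot touches nothing.
It fails at once if a case leaves the walled bay of the tray (not (x of case_white in the frame of tray between -0.004 and 0.082 m and y of case_white in the frame of tray between -0.08 and 0.08 m and z of case_white in the frame of tray between -0.01 and 0.06 m) or not (x of case_green in the frame of tray between -0.004 and 0.082 m and y of case_green in the frame of tray between -0.08 and 0.08 m and z of case_green in the frame of tray between -0.01 and 0.06 m)).
It fails at once if the brown bottle is shifted by more than 40 mm or knocked over (distance of oil_bottle from where it was at the start of the episode above 0.04 m or angle between oil_bottle's own z axis and vertical above 0.5 rad).
It fails at once if the tray is turned over (tipped more than 100 degrees) (angle between tray's own z axis and vertical above 1.75 rad).
Of can_t1, can_t2, can_t3 only 2 to 3 are there at a start; the rules pass over those that are not, and their reading is None.
Of can_b1, can_b2, can_b3 only 1 to 2 are there at a start; the rules pass over those that are not, and their reading is None.
At some moment in a run one of can_b1, can_b2, can_b3 may be knocked a few centimetres aside while the robot is not near it.
It also fails if it takes over 210 s, if anything falls off the work surface, if the arm or the gripper's body presses on something with over 40 N, if the wrist force passes 120 N, or if a joint passes its speed limit or range.

## Robot

A 6-joint arm with a two-finger parallel gripper is mounted at the origin on a cart in front of the work surface, level with it; the furniture and walls round the work are solid. World frame = base frame: x ahead of the robot, y to its left, z up, the work surface at z = 0. Lengths are in m, angles in degrees, forces in N, time in s.
With the tool pointing down it reaches from about 0.3 to 0.75 m from the base axis. Payload 8.5 kg.
Tool frame: the origin (TCP) lies at the very end of the fingers, on their centre line; the grasp point (between the pads) lies 19 mm behind it; z points along the fingers, y is the line along which they close (so a half turn about z gives the same grasp; the last joint's range is limited). The gripper opens to 85 mm and grips with 20 to 120 N. Pads are 22 mm wide; open, the fingers measure 114 mm over their backs; the gripper's body (76 mm by 85 mm) begins 54 mm behind the grasp point. The pads swing forward as they close: fully open they stand 13 mm farther back than shut.
Start: joints at [55.502, 21.807, 74.336, -0, 83.858, -12.336], TCP at [0.207, 0.509, 0.231] pointing down, gripper open.
Joint ranges: [-178.18, 178.18], [-50.72, 133.34], [12.68, 142.11], [-81.47, 261.47], [9.98, 163.14], [-165.26, 165.26]. Speed limits (degrees/s): [136.94, 136.94, 180, 180, 180, 180].

## Interface

Orientations are given as a 3x3 rotation matrix whose columns are the frame's x, y, z axes.
In Python, from rig import * gives the robot as it stands. The module is installed in compiled form; this text tells all that it offers.
- The arm moves only by the shell command python3 -m pendant 'ROWS' [OPENING] [FORCE]. ROWS is JSON, a list of rows, each a list of 2 entries, a list of its own where there are three numbers: the shift along the tool's x, y, z as a fraction of full scale, then the turn, a rotation vector about the tool's x, y, z as a fraction of full scale. A call has 1 to 8 rows; each row shifts and turns the commanded pose from where the row before left it, along the tool's axes as they then stand; what a row does not reach is not made up. Full scale, the value 1, is 40 mm for a shift and 5 degrees for a turn. A row lasts 1/8 s, in which the tool goes at most 62.5 mm and 10.7 degrees, less where a joint would pass 70% of its speed; a pose out of reach is approached as far as the arm can. A call with a number of a shift or a turn outside -1 to 1 is refused whole. A call with a gripper value outside its range is refused whole. OPENING is the opening, from 0 (shut) to 1 (fully open), set as the call begins (- or left out, the last holds). The fingers move at their own pace and stop on an object; FORCE is the grip in N (left out, the last holds). Time passes only in rows, so rows that do not move let the fingers close. It gives the time, the measured TCP pose, the force, the opening and the grip force at its end, in the units of the state.
- observe(): the state, without advancing time (a new reading comes with each control period).
- get_image(name): name is "scene" or "top" or "wrist"; returns a dict with "img" (384x512x3 uint8, blue, green, red), "range_z" (384x512 float32, m along the optical axis (not along the pixel's ray), 0 where there is no reading), "camera_matrix" (3x3 intrinsics, pixels), "eye" and "rotation" of the camera in the world. Camera axes: x right, y down, z forward; pixel columns grow to the right and rows downward; lengths in m; the calibration is good to about 2 mm. A picture is of the moment at which its call begins.
- close_job(): hands the job in; it is judged then, once.
Trained networks look in the newest picture that a camera, given by its name, has taken for a name from the list of things; names that differ only in an ending like _2 or _b are one class to them, and where a whole thing is asked for, a point or a joint stands for the part that bears it (a point fixed in the world has none). Each returns a list of dicts, best first, with "conf" (0 to 1); they miss things now and then, are a little off and sometimes report something else, mostly with a low value. They report only what shows in the picture. A call takes as long as a camera call.
- regions_of(camera, query): "mask" (384x512 bool, what is visible of it).
- landmark_of(camera, query): "point" ([x, y, z] in m, in world coordinates, good to about 4 mm: a listed point, or the origin of a listed thing).
The state is a dict: "time_s": time; "q": joint angles; "qvel": joint speeds; "joint_efforts": joint torques, N m; "position": TCP position; "tool_rot": TCP orientation; "ft_force": force on the tool from outside, world axes, zero at the start; "wrist_torque": the same for the moment, N m; "grip_width": finger opening in m; "gripper_force": force on a finger pad.
Only numpy, scipy, OpenCV 4.12 (cv2) and the standard library are available. Lean on these libraries where they do the work, as an engineer would, in place of code of your own. Each camera call takes 0.05 s, during which the arm holds its last target. There are 200 camera calls.

## Working session

There is one attempt and no reset: what is moved stays moved. The work goes in short steps, Python scripts to look and compute and a shell command to move; the robot and the scene stay as the last step left them, time stands still between calls to the robot, and variables do not carry over. Pictures are saved under pics/ and viewed, at most 16 in all, crops included, and the job is handed in when it is done.

```bash
mkdir -p pics
cat > h.py <<'E'
from rig import *
import numpy as np, cv2
np.set_printoptions(precision=4,suppress=True)
def pix2w(im,u,v,z=None):
    K=im["camera_matrix"];R=np.array(im["rotation"]);e=np.array(im["eye"])
    d=R@np.array([(u-K[0][2])/K[0][0],(v-K[1][2])/K[1][1],1.])
    if z is None: return e+d*im["range_z"][int(v),int(u)]
    return e+d*(z-e[2])/d[2]
def cloud(im):
    K=np.array(im["camera_matrix"]);v,u=np.mgrid[0:384,0:512];d=im["range_z"]
    P=np.stack([(u-K[0,2])/K[0,0]*d,(v-K[1,2])/K[1,1]*d,d],-1)
    return P@np.array(im["rotation"]).T+np.array(im["eye"])
E
python3 - <<'E'
from h import *
a=get_image("scene");b=get_image("top")
cv2.imwrite("pics/s0.png",a["img"]);cv2.imwrite("pics/t0.png",b["img"])
for c,i in(("scene",a),("top",b)): print(c,i["eye"],np.array(i["rotation"]).tolist())
for n in "crate staple lid lid_handle clear_patch pin pin_tip tray tray_lip tray_handle can_t1 can_t2 can_b1 can_b2 case_white case_green oil_bottle".split():
    for c in("scene","top"):
        print(n,c,[(np.array(r["point"]).round(3).tolist(),round(r["conf"],2)) for r in landmark_of(c,n)[:6]])
s=observe();print(s["tool_rot"],s["time_s"],s["grip_width"])
E
```

```text
scene [-0.1535 -0.3788  0.7426] [[0.5254558059088796, -0.5091887813726231, 0.6816325850199013], [-0.8507327536312397, -0.302904172069506, 0.4295379429595197], [-0.012246547907810846, -0.8055903720049975, -0.5923463299432111]]
top [0.3481 0.0932 1.6227] [[-0.013808124163588151, -0.9891692015298283, 0.1461288008981271], [-0.999868416689683, 0.012415027716212902, -0.010441091574740876], [0.008513813102799056, -0.1462537446756397, -0.9892104716160274]]
crate scene [([0.56, -0.116, -0.005], 0.94)]
crate top [([0.571, -0.215, 0.144], 0.57)]
staple scene [([0.571, -0.213, 0.144], 0.77)]
staple top [([0.572, -0.211, 0.142], 0.75)]
lid scene [([0.564, -0.12, 0.126], 0.6), ([0.589, 0.164, 0.007], 0.21)]
lid top [([0.556, -0.119, 0.127], 0.93), ([0.641, 0.203, -0.004], 0.16)]
lid_handle scene [([0.564, -0.117, 0.166], 0.66)]
lid_handle top [([0.558, -0.118, 0.17], 0.77)]
clear_patch scene [([0.368, 0.412, -0.001], 0.72)]
clear_patch top [([0.372, 0.408, 0.0], 0.87)]
pin scene [([0.524, -0.217, 0.138], 0.53), ([0.68, 0.234, 0.005], 0.22)]
pin top [([0.526, -0.215, 0.137], 0.68)]
pin_tip scene [(
[... 607 characters left out ...]
9, 0.164, 0.006], 0.64), ([0.56, -0.116, 0.164], 0.61)]
can_t2 top [([0.636, 0.16, 0.006], 0.63)]
can_b1 scene [([0.422, 0.192, 0.001], 0.71)]
can_b1 top [([0.418, 0.198, -0.002], 0.42)]
can_b2 scene [([0.422, 0.192, 0.001], 0.71)]
can_b2 top [([0.418, 0.198, -0.002], 0.42)]
case_white scene [([0.683, 0.232, 0.005], 0.5)]
case_white top [([0.68, 0.238, 0.002], 0.81), ([0.371, 0.408, -0.002], 0.73)]
case_green scene [([0.602, 0.237, -0.0], 0.52), ([0.644, 0.198, 0.115], 0.52)]
case_green top [([0.605, 0.238, 0.002], 0.82)]
oil_bottle scene []
oil_bottle top [([0.792, 0.021, 0.001], 0.56)]
[[-0.9261  0.3772 -0.    ]
 [ 0.3772  0.9261 -0.0001]
 [-0.     -0.0001 -1.    ]] 1.8 0.08586815732327543
```

View pics/t0.png

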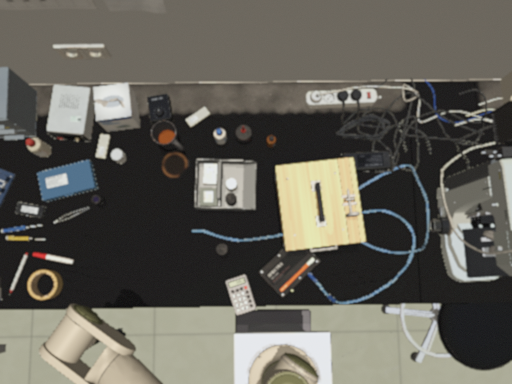

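View pics/s0.png

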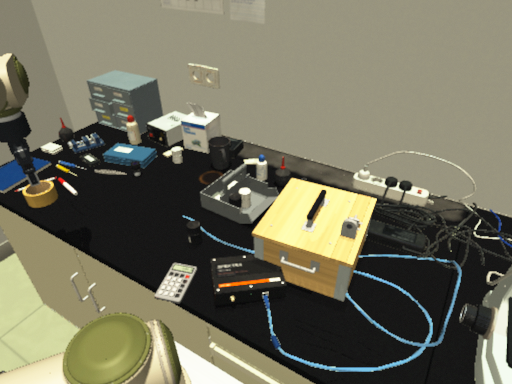

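Run:
```python
from h import *
a=get_image("scene");b=get_image("top")
A=cv2.resize(a["img"][135:320,165:395],None,fx=2.6,fy=2.6,interpolation=cv2.INTER_CUBIC)
B=cv2.resize(b["img"][110:260,150:380],None,fx=2.6,fy=2.6,interpolation=cv2.INTER_CUBIC)
out=np.vstack([A,B]);s=600/out.shape[0];
A=cv2.resize(a["img"][135:320,165:395],(400,322),interpolation=cv2.INTER_CUBIC)
B2=cv2.resize(b["img"][115:260,185:380],(780,580),interpolation=cv2.INTER_CUBIC)
cv2.imwrite("pics/a1.png",cv2.resize(a["img"][140:300,165:385],(800,582),interpolation=cv2.INTER_CUBIC));cv2.imwrite("pics/b1.png",B2)
for nm,im in(("s",a),("t",b)):
    P=cloud(im); P=P[im["range_z"]>0]
    m=(abs(P[:,2]-.137)<.004)&(abs(P[:,0]-.56)<.18)&(abs(P[:,1]+.117)<.18)
    print(nm,m.sum(),np.median(P[m,2]),cv2.minAreaRect((P[m,:2]*1000).astype(np.float32)))
    m=(abs(P[:,2]-.176)<.012)&(abs(P[:,0]-.56)<.09)&(abs(P[:,1]+.117)<.04)
    print("lidhandle",m.sum(),cv2.minAreaRect((P[m,:2]*1000).astype(np.float32)))
    m=(P[:,2]>.165)&(abs(P[:,0]-.52)<.05)&(abs(P[:,1]+.215)<.04)
    print("plate",m.sum(),cv2.minAreaRect((P[m,:2]*1000).astype(np.float32)), P[m,2].max())
    m=(abs(P[:,2]-.117)<.012)&(abs(P[:,0]-.64)<.1)&(abs(P[:,1]-.197)<.03)
    print("trayh",m.sum(),cv2.minAreaRect((P[m,:2]*1000).astype(np.float32)))
    # blobs at height between .02 and .09 outside
    for lo,hi in((.045,.075),):
        pass
# objects: top-height map
P=cloud(b);z=np.where(b["range_z"]>0,P[...,2],0)
m=((z>.04)&(z<.085)&(P[...,0]>.2)&(P[...,0]<.85)&(abs(P[...,1])<.45)).astype(np.uint8)
n,l,st,ce=cv2.connectedComponentsWithStats(m)
for i in range(1,n):
    if st[i,4]>12: q=P[l==i];print(st[i],q.mean(0),q[:,2].max(),b["img"][l==i].mean(0))
```

```text
s 5935 0.13555036825442812 ((558.8941650390625, -121.43722534179688), (275.0826416015625, 249.93052673339844), 5.75588321685791)
lidhandle 199 ((557.123291015625, -116.48448181152344), (123.42594146728516, 14.343756675720215), 5.653203010559082)
plate 134 ((518.3449096679688, -217.8173370361328), (11.70120620727539, 35.111656188964844), 5.246395587921143) 0.18865870707593135
trayh 169 ((638.8529663085938, 196.38723754882812), (15.450536727905273, 116.8224105834961), 86.47550964355469)
t 4869 0.13741094291610545 ((560.7574462890625, -120.24703979492188), (270.8123779296875, 250.59780883789062), 5.844395160675049)
lidhandle 191 ((560.2002563476562, -114.98045349121094), (121.82538604736328, 14.769792556762695), 5.9226975440979)
plate 44 ((520.5569458007812, -215.4739227294922), (10.60788631439209, 34.6177864074707), 3.7513279914855957) 0.19426724987303223
trayh 166 ((640.777587890625, 198.85494995117188), (13.884806632995605, 118.06381225585938), 87.84417724609375)
[153 124  22  19 144] [0.8258 0.3924 0.063 ] 0.08474595562442921 [35.9931 39.2708 46.2847]
[235 125  17  17 197] [0.8157 0
[... 384 characters left out ...]
47513412404104 [42.8    44.4    46.8667]
[194 159  51  50 306] [0.6427 0.222  0.0559] 0.08112793491711767 [120.1078 127.3007 129.6536]
[246 161   9   2  16] [0.7172 0.0977 0.047 ] 0.05588531718114287 [ 99.625  105.875  107.6875]
[225 178  12  12 115] [0.64   0.1616 0.0605] 0.07037709274854542 [219.2    219.9304 218.3652]
[225 193  12  12 118] [0.5883 0.1625 0.0695] 0.07810030685406266 [73.5339 78.9661 82.9237]
[ 258  241   62   57 1702] [ 0.3577 -0.0227  0.0537] 0.08491099069396646 [69.0282 78.7844 90.718 ]
[216 244  12  12 115] [0.423  0.1929 0.0655] 0.07493555488556014 [61.7304 66.5043 70.6783]
[317 245  20   6  38] [ 0.4206 -0.146   0.0821] 0.08477611705134813 [156.     165.9737 171.7632]
```

View pics/a1.png

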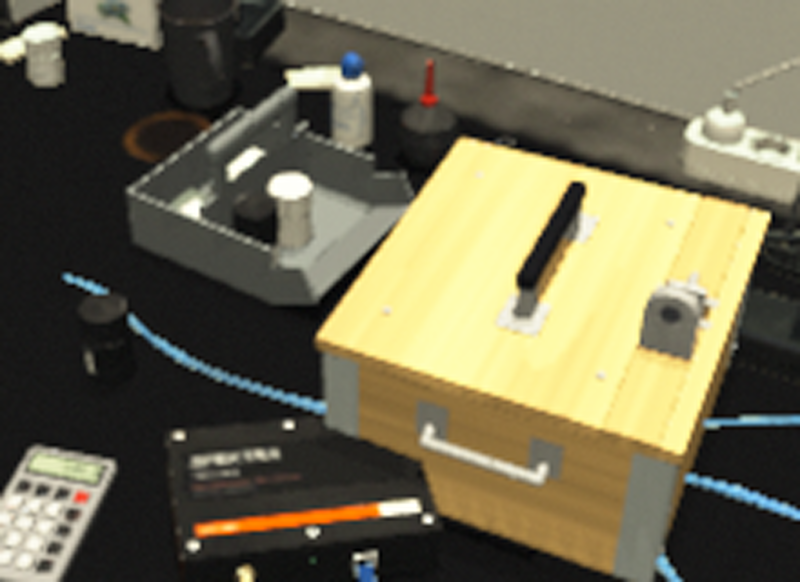

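View pics/b1.png

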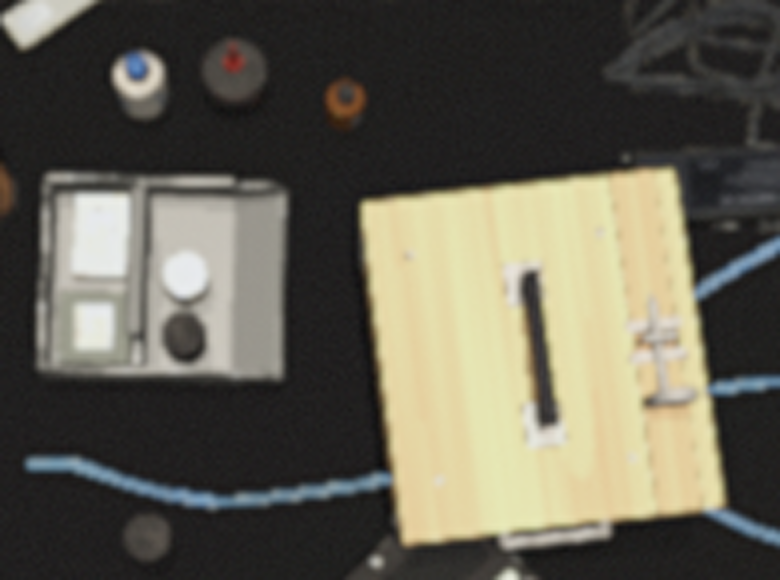

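```bash
cat >> h.py <<'E'
from scipy.spatial.transform import Rotation as Ro
# down-pointing rotation with tool y at world angle a deg
def down(a):
    a=np.radians(a);y=np.array([np.cos(a),np.sin(a),0]);z=np.array([0,0,-1.]);return np.stack([np.cross(y,z),y,z],1)
def plan(p,R=None):
    s=observe();R0=np.array(s["tool_rot"]);p0=np.array(s["position"]);R=R0 if R is None else R
    rv=Ro.from_matrix(R0.T@R).as_rotvec(degrees=True)/5
    d=np.array(p)-p0
    print("t",round(s["time_s"],2),"pos",p0,"rotunits(tool)",rv,"shift before turn",R0.T@d/.04,"after turn",R.T@d/.04,"F",np.array(s["ft_force"]),"w",s["grip_width"])
YAW=95.85
ca=np.array([[np.cos(np.radians(YAW)),-np.sin(np.radians(YAW))],[np.sin(np.radians(YAW)),np.cos(np.radians(YAW))]])
C0=np.array([.560,-.120])
def cr(x,y,z): return np.r_[C0+ca@[x,y],z]
E
python3 - <<'E'
from h import *
b=get_image("top")
P=cloud(b)
I=b["img"].astype(float)*1.6
crop=np.clip(I[235:320,300:420],0,255).astype(np.uint8)
cv2.imwrite("pics/c1.png",cv2.resize(crop,(720,510),interpolation=cv2.INTER_CUBIC))
for u,v in((340,270),(360,270),(340,285),(380,265),(320,255)): print(u,v,pix2w(b,u,v))
for u,v in((97,200),(118,155)): print(pix2w(b,u,v))
print(cr(-.0915,0,.144),cr(-.0915,.049,.155))
R=down(5.85); plan(cr(-.0915,.049,.26),R)
E
```

```text
340 270 [ 0.3513 -0.2009  0.0007]
360 270 [ 0.3504 -0.2677  0.0032]
340 285 [ 0.3016 -0.1991 -0.0002]
380 265 [ 0.3661 -0.3357  0.0034]
320 255 [ 0.4025 -0.136  -0.0047]
[0.5921 0.6061 0.0485]
[0.7439 0.5403 0.0509]
[ 0.5693 -0.211   0.144 ] [ 0.5206 -0.216   0.155 ]
t 1.95 pos [0.2075 0.5093 0.2313] rotunits(tool) [ 0.0005 -0.0002 12.3966] shift before turn [-14.091  -13.8401  -0.717 ] after turn [-18.8373   5.9384  -0.7166] F [ 0.8557 -0.056  -0.5251] w 0.08524835264201852
```

View pics/c1.png

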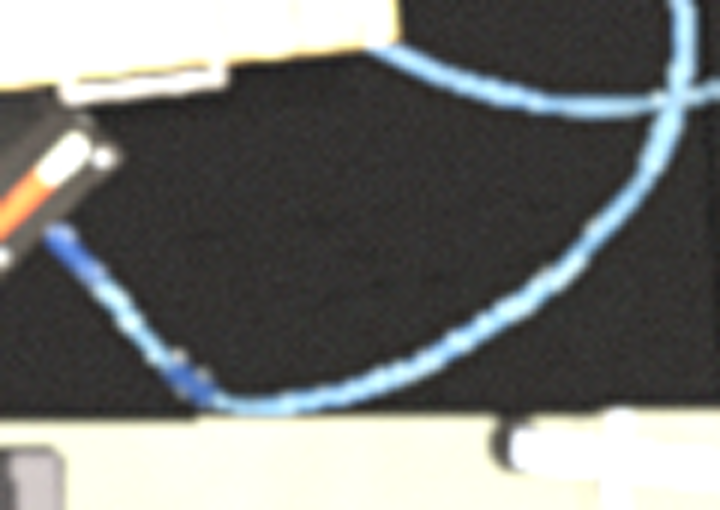

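```bash
python3 -m pendant '[[[0,0,-0.09],[0,0,1]],[[0,0,-0.09],[0,0,1]],[[0,0,-0.09],[0,0,1]],[[0,0,-0.09],[0,0,1]],[[0,0,-0.09],[0,0,1]],[[0,0,-0.09],[0,0,1]],[[0,0,-0.09],[0,0,1]],[[0,0,-0.09],[0,0,1]]]' 0.45 >/dev/null
python3 -m pendant '[[[0,0,0],[0,0,1]],[[0,0,0],[0,0,1]],[[0,0,0],[0,0,1]],[[0,0,0],[0,0,1]],[[0,0,0],[0,0,0.4]],[[-0.94,0.3,0],[0,0,0]],[[-0.94,0.3,0],[0,0,0]],[[-0.94,0.3,0],[0,0,0]]]' >/dev/null
python3 -m pendant '[[[-0.94,0.3,0],[0,0,0]],[[-0.94,0.3,0],[0,0,0]],[[-0.94,0.3,0],[0,0,0]],[[-0.94,0.3,0],[0,0,0]],[[-0.94,0.3,0],[0,0,0]],[[-0.94,0.3,0],[0,0,0]],[[-0.94,0.3,0],[0,0,0]],[[-0.94,0.3,0],[0,0,0]]]' >/dev/null
python3 -m pendant '[[[-0.94,0.3,0],[0,0,0]],[[-0.94,0.3,0],[0,0,0]],[[-0.94,0.3,0],[0,0,0]],[[-0.94,0.3,0],[0,0,0]],[[-0.94,0.3,0],[0,0,0]],[[-0.94,0.3,0],[0,0,0]],[[-0.94,0.3,0],[0,0,0]],[[-0.94,0.3,0],[0,0,0]]]'
python3 - <<'E'
from h import *
plan(cr(-.0915,.049,.156),down(5.85))
w=get_image("wrist");cv2.imwrite("pics/w1.png",w["img"])
P=cloud(w);ok=w["range_z"]>0
m=ok&(P[...,2]>.165)&(P[...,2]<.2)&(abs(P[...,0]-.52)<.05)&(abs(P[...,1]+.215)<.04)
print(m.sum(),cv2.minAreaRect((P[m][:,:2]*1000).astype(np.float32)),P[m][:,2].max())
for n in("staple","pin","pin_tip"): print(n,[(r["point"],r["conf"]) for r in landmark_of("wrist",n)[:2]])
E
```

```text
time_s: 5.95
position: [0.5073, -0.1794, 0.2602]
tool_rot: [[-0.102, 0.995, 0.0], [0.995, 0.102, -0.0], [-0.0, 0.0, -1.0]]
ft_force: [-0.4, 0.9, 0.3]
grip_width: 0.0384
gripper_force: 0.0
t 5.95 pos [ 0.5073 -0.1794  0.2602] rotunits(tool) [0.0018 0.0004 0.0044] shift before turn [-0.9435  0.2351  2.6041] after turn [-0.9435  0.2359  2.6041] F [-0.4035  0.9014  0.3397] w 0.03840872795839221
571 ((520.4344482421875, -212.53384399414062), (10.243844985961914, 32.774696350097656), 5.6562957763671875) 0.19155045289037925
staple [([0.5637, -0.2098, 0.1464], 0.87)]
pin [([0.5218, -0.2176, 0.135], 0.61)]
pin_tip [([0.6061, -0.2038, 0.1399], 0.65), ([0.5629, -0.2094, 0.1452], 0.46)]
```

View pics/w1.png

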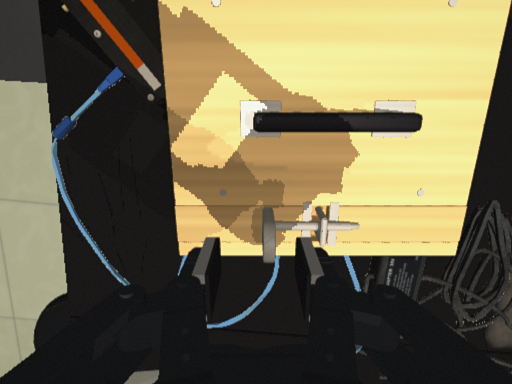

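```bash
python3 -m pendant '[[[-0.9,0.236,0],[0,0,0]],[[0,0,0.8],[0,0,0]],[[0,0,0.8],[0,0,0]],[[0,0,0.6],[0,0,0]],[[0,0,0.3],[0,0,0]],[[0,0,0.1],[0,0,0]],[[0,0,0],[0,0,0]]]' >/dev/null
python3 -m pendant '[[[0,0,0],[0,0,0]],[[0,0,0],[0,0,0]],[[0,0,0],[0,0,0]],[[0,0,0],[0,0,0]]]' 0 40
python3 -m pendant '[[[0,0,-0.03],[0,0,0]],[[0,-0.2,0],[0,0,0]],[[0,-0.3,0],[0,0,0]],[[0,-0.3,0],[0,0,0]],[[0,-0.3,0],[0,0,0]],[[0,-0.3,0],[0,0,0]],[[0,-0.3,0],[0,0,0]],[[0,-0.3,0],[0,0,0]]]'
python3 - <<'E'
from h import *
plan(cr(-.0915,.049,.158),down(5.85))
w=get_image("top");cv2.imwrite("pics/t2.png",w["img"])
for n in("pin","pin_tip","lid"): print(n,[(r["point"],r["conf"]) for r in landmark_of("top",n)[:2]])
E
```

```text
time_s: 7.52
position: [0.5202, -0.2132, 0.1568]
tool_rot: [[-0.102, 0.995, 0.001], [0.995, 0.102, -0.001], [-0.001, 0.001, -1.0]]
ft_force: [-0.8, 0.8, 6.3]
grip_width: 0.0095
gripper_force: 39.8
time_s: 8.52
position: [0.4396, -0.2212, 0.1574]
tool_rot: [[-0.102, 0.995, 0.0], [0.995, 0.102, -0.0], [-0.0, 0.0, -1.0]]
ft_force: [-0.3, -0.5, -0.2]
grip_width: 0.0094
gripper_force: 39.0
t 8.53 pos [ 0.4396 -0.2212  0.1574] rotunits(tool) [ 0.0001  0.0006 -0.0027] shift before turn [-0.0766  2.0274 -0.016 ] after turn [-0.0771  2.0274 -0.016 ] F [-0.2721 -0.4666 -0.1512] w 0.009399980465468478
pin []
pin_tip [([0.6378, 0.1989, 0.1138], 0.65)]
lid [([0.5597, -0.1173, 0.1261], 0.71)]
```

```bash
python3 -m pendant '[[[0,-0.72,-0.3],[0,0,0]],[[0,-0.72,0],[0,0,0]],[[0,-0.72,0],[0,0,0]],[[0,-0.72,0],[0,0,0]],[[0,0,0.9],[0,0,0]],[[0,0,0.9],[0,0,0]],[[0,0,0.9],[0,0,0]],[[0,0,0.6],[0,0,0]]]' >/dev/null
python3 -m pendant '[[[0,0,0.25],[0,0,0]],[[0,0,0.13],[0,0,0]],[[0,0,0.03],[0,0,0]],[[0,0,0],[0,0,0]]]'
```

```text
time_s: 10.22
position: [0.3261, -0.2331, 0.0214]
tool_rot: [[-0.102, 0.995, 0.001], [0.995, 0.102, -0.001], [-0.001, 0.001, -1.0]]
ft_force: [0.3, 0.2, -0.1]
grip_width: 0.0095
gripper_force: 39.2
```

```bash
python3 -m pendant '[[[0,0,0.04],[0,0,0]],[[0,0,0],[0,0,0]]]' 
python3 -m pendant '[[[0,0,0],[0,0,0]],[[0,0,0],[0,0,0]],[[0,0,0],[0,0,0]],[[0,0,-0.3],[0,0,0]],[[0,0,-0.7],[0,0,0]],[[0,0,-1],[0,0,0]],[[0,0,-1],[0,0,0]],[[0,0,-1],[0,0,0]]]' 0.45
python3 - <<'E'
from h import *
print(observe()["q"])
plan(cr(.005,0,.24),down(95.85));plan(cr(.005,0,.151),down(-84.15))
w=get_image("wrist");cv2.imwrite("pics/w2.png",w["img"])
for n in("pin","pin_tip"): print(n,[(r["point"],r["conf"]) for r in landmark_of("wrist",n)[:2]])
E
```

```text
time_s: 10.48
position: [0.326, -0.2331, 0.0198]
tool_rot: [[-0.102, 0.995, 0.001], [0.995, 0.102, -0.001], [-0.001, 0.001, -1.0]]
ft_force: [-0.9, 0.8, 4.9]
grip_width: 0.0093
gripper_force: 39.9
time_s: 11.48
position: [0.3256, -0.2326, 0.1807]
tool_rot: [[-0.102, 0.995, -0.0], [0.995, 0.102, 0.0], [0.0, -0.0, -1.0]]
ft_force: [0.2, -0.7, 0.5]
grip_width: 0.0384
gripper_force: 0.0
[-52.6154   9.8023 101.0633   0.0012  69.1382 -58.452 ]
t 11.47 pos [ 0.3256 -0.2326  0.1807] rotunits(tool) [  0.0004  -0.0008 -18.0028] shift before turn [ 2.3299  6.1152 -1.4833] after turn [-6.1158  2.3283 -1.4833] F [ 0.169  -0.689   0.5304] w 0.03838426442852125
t 11.47 pos [ 0.3256 -0.2326  0.1807] rotunits(tool) [-0.0008 -0.0004 17.9972] shift before turn [2.3297 6.1152 0.7417] after turn [ 6.1158 -2.3283  0.7417] F [ 0.169  -0.689   0.5304] w 0.03838426442852125
pin [([0.3274, -0.2419, -0.0005], 0.97)]
pin_tip [([0.4115, -0.2272, 0.0014], 0.79)]
```

View pics/w2.png

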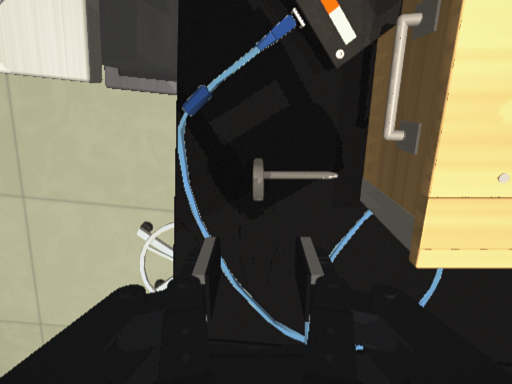

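```bash
python3 -m pendant '[[[0,0,-0.2],[0,0,-1]],[[0,0,-0.2],[0,0,-1]],[[0,0,-0.2],[0,0,-1]],[[0,0,-0.2],[0,0,-1]],[[0,0,-0.2],[0,0,-1]],[[0,0,-0.2],[0,0,-1]],[[0,0,-0.2],[0,0,-1]],[[0,0,-0.1],[0,0,-1]]]' 0.6 >/dev/null
python3 -m pendant '[[[0,0,0],[0,0,-1]],[[0,0,0],[0,0,-1]],[[0,0,0],[0,0,-1]],[[0,0,0],[0,0,-1]],[[0,0,0],[0,0,-1]],[[0,0,0],[0,0,-1]],[[0,0,0],[0,0,-1]],[[0,0,0],[0,0,-1]]]'  >/dev/null
python3 -m pendant '[[[0,0,0],[0,0,-1]],[[0,0,0],[0,0,-1]],[[-0.87,0.33,0],[0,0,0]],[[-0.87,0.33,0],[0,0,0]],[[-0.87,0.33,0],[0,0,0]],[[-0.87,0.33,0],[0,0,0]],[[-0.87,0.33,0],[0,0,0]],[[-0.87,0.33,0],[0,0,0]]]'  >/dev/null
python3 -m pendant '[[[-0.9,0.35,0],[0,0,0]],[[0,0,0],[0,0,0]]]'
python3 - <<'E'
from h import *
plan(cr(.005,0,.151),down(95.85))
w=get_image("wrist")
P=cloud(w);ok=w["range_z"]>0
m=ok&(abs(P[...,2]-.176)<.012)&(abs(P[...,0]-.56)<.09)&(abs(P[...,1]+.117)<.04)
print(m.sum(),cv2.minAreaRect((P[m][:,:2]*1000).astype(np.float32)),P[m][:,2].max())
for n in("lid_handle","lid","staple"): print(n,[(r["point"],r["conf"]) for r in landmark_of("wrist",n)[:2]])
E
```

```text
time_s: 14.88
position: [0.5609, -0.114, 0.2369]
tool_rot: [[-0.995, -0.104, -0.003], [-0.104, 0.995, 0.001], [0.003, 0.002, -1.0]]
ft_force: [0.2, -0.3, -1.0]
grip_width: 0.0513
gripper_force: 0.0
t 14.88 pos [ 0.5609 -0.114   0.2369] rotunits(tool) [ 0.02   -0.0317  0.0242] shift before turn [ 0.0315 -0.0251  2.1474] after turn [ 0.0374 -0.0214  2.1473] F [ 0.2098 -0.2583 -1.009 ] w 0.0513133329786704
3165 ((559.4716186523438, -113.82667541503906), (122.78361511230469, 14.00592041015625), 5.758993148803711) 0.1806241072871604
lid_handle [([0.5591, -0.1177, 0.1714], 0.65)]
lid [([0.5659, -0.1169, 0.1249], 0.81)]
staple [([0.562, -0.2114, 0.1475], 0.59), ([0.5578, -0.1174, 0.1268], 0.35)]
```

```bash
python3 -m pendant '[[[0.03,-0.01,0.7],[0,0,0]],[[0,0,0.7],[0,0,0]],[[0,0,0.5],[0,0,0]],[[0,0,0.2],[0,0,0]],[[0,0,0],[0,0,0]]]' >/dev/null
python3 -m pendant '[[[0,0,0],[0,0,0]],[[0,0,0],[0,0,0]],[[0,0,0],[0,0,0]],[[0,0,0],[0,0,0]]]' 0 100
python3 -m pendant '[[[0,0,-0.1],[0,0,0]],[[0,0,-0.2],[0,0,0]],[[0,0,-0.3],[0,0,0]],[[0,0,-0.4],[0,0,0]],[[0,0,-0.4],[0,0,0]],[[0,0,-0.4],[0,0,0]],[[0,0,-0.4],[0,0,0]],[[0,0,-0.3],[0,0,0]]]'
python3 - <<'E'
from h import *
w=get_image("top");cv2.imwrite("pics/t3.png",w["img"])
w=get_image("scene");cv2.imwrite("pics/s3.png",w["img"])
plan([.375,.41,.25],down(95.85))
E
```

```text
time_s: 16.2
position: [0.559, -0.1158, 0.1563]
tool_rot: [[-0.995, -0.102, 0.002], [-0.102, 0.995, -0.001], [-0.001, -0.001, -1.0]]
ft_force: [-1.8, 0.8, 5.9]
grip_width: 0.0118
gripper_force: 98.7
time_s: 17.2
position: [0.5587, -0.1158, 0.2566]
tool_rot: [[-0.995, -0.102, 0.001], [-0.102, 0.995, -0.0], [-0.001, -0.0, -1.0]]
ft_force: [0.5, 0.3, -4.5]
grip_width: 0.0121
gripper_force: 97.6
t 17.3 pos [ 0.5591 -0.1159  0.2569] rotunits(tool) [-0.0153  0.0266 -0.0019] shift before turn [ 3.2404 13.5483  0.1458] after turn [ 3.2377 13.5486  0.1714] F [-0.7156 -0.3211 -4.1773] w 0.011852249938127871
```

View pics/s3.png

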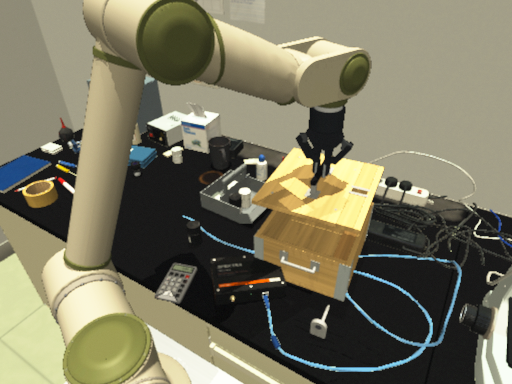

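```bash
python3 -m pendant '[[[0.1,0.45,0],[0,0,0]],[[0.186,0.85,0],[0,0,0]],[[0.186,0.85,0],[0,0,0]],[[0.186,0.85,0],[0,0,0]],[[0.186,0.85,0],[0,0,0]],[[0.186,0.85,0],[0,0,0]],[[0.186,0.85,0],[0,0,0]],[[0.186,0.85,0],[0,0,0]]]' >/dev/null
python3 -m pendant '[[[0.186,0.85,0],[0,0,0]],[[0.186,0.85,0],[0,0,0]],[[0.186,0.85,0],[0,0,0]],[[0.186,0.85,0],[0,0,0]],[[0.186,0.85,0],[0,0,0]],[[0.186,0.85,0],[0,0,0]],[[0.186,0.85,0],[0,0,0]],[[0.186,0.85,0],[0,0,0]]]' >/dev/null
python3 -m pendant '[[[0.1,0.45,0],[0,0,0]],[[0,0,0],[0,0,0.6]],[[0,0,0],[0,0,0.57]],[[0,0,0],[0,0,0]]]'
python3 - <<'E'
from h import *
plan([.385,.415,.047],down(90))
E
```

```text
time_s: 19.8
position: [0.3838, 0.4151, 0.255]
tool_rot: [[-1.0, -0.0, -0.001], [-0.0, 1.0, -0.001], [0.001, -0.001, -1.0]]
ft_force: [-0.1, -0.0, -4.6]
grip_width: 0.0117
gripper_force: 98.1
t 19.8 pos [0.3838 0.4151 0.255 ] rotunits(tool) [-0.0067 -0.0083  0.0027] shift before turn [-0.0346  0.0017  5.2001] after turn [-0.0309 -0.0013  5.2001] F [-0.0557 -0.0418 -4.6265] w 0.011735187454041106
```

```bash
python3 -m pendant '[[[-0.03,0,0.6],[0,0,0]],[[0,0,0.9],[0,0,0]],[[0,0,0.9],[0,0,0]],[[0,0,0.9],[0,0,0]],[[0,0,0.8],[0,0,0]],[[0,0,0.5],[0,0,0]],[[0,0,0.3],[0,0,0]],[[0,0,0.15],[0,0,0]]]' >/dev/null
python3 -m pendant '[[[0,0,0.1],[0,0,0]],[[0,0,0.05],[0,0,0]],[[0,0,0],[0,0,0]]]'
python3 -m pendant '[[[0,0,0],[0,0,0]],[[0,0,0],[0,0,0]],[[0,0,0],[0,0,0]],[[0,0,-0.3],[0,0,0]],[[0,0,-0.7],[0,0,0]],[[0,0,-1],[0,0,0]],[[0,0,-1],[0,0,0]],[[0,0,-1],[0,0,0]]]' 0.6
python3 - <<'E'
from h import *
a=get_image("top")
cv2.imwrite("pics/t4.png",cv2.resize(a["img"][100:320,80:400],(800,550),interpolation=cv2.INTER_CUBIC))
for n in("lid","lid_handle","can_b1","can_b2","tray_handle","oil_bottle"): print(n,[(r["point"],r["conf"]) for r in landmark_of("top",n)[:4]])
P=cloud(a);ok=a["range_z"]>0
m=ok&(abs(P[...,2]-.117)<.012)&(abs(P[...,0]-.64)<.1)&(abs(P[...,1]-.197)<.03)
print("trayh",cv2.minAreaRect((P[m][:,:2]*1000).astype(np.float32)))
m=ok&(P[...,2]>.05)&(P[...,2]<.09)&(abs(P[...,0]-.42)<.1)&(abs(P[...,1]-.197)<.09)
print("can",m.sum(),np.median(P[m],0))
plan([.64,.198,.22],down(90))
E
```

```text
time_s: 21.18
position: [0.3855, 0.4153, 0.0476]
tool_rot: [[-1.0, 0.0, 0.0], [0.0, 1.0, 0.0], [-0.0, 0.0, -1.0]]
ft_force: [-0.3, 0.3, -4.5]
grip_width: 0.0121
gripper_force: 98.0
time_s: 22.18
position: [0.3852, 0.4151, 0.2097]
tool_rot: [[-1.0, 0.0, 0.001], [0.0, 1.0, 0.001], [-0.001, 0.001, -1.0]]
ft_force: [0.1, -0.1, -0.5]
grip_width: 0.0511
gripper_force: 0.0
lid [([0.3833, 0.4131, 0.0149], 0.95), ([0.6787, 0.2372, 0.002], 0.59), ([0.4388, 0.1758, 0.0305], 0.21)]
lid_handle [([0.3832, 0.4116, 0.0615], 0.94)]
can_b1 [([0.4378, 0.1766, 0.0288], 0.76)]
can_b2 [([0.4378, 0.1766, 0.0288], 0.76)]
tray_handle [([0.641, 0.203, 0.1116], 0.61)]
oil_bottle [([0.7901, 0.0229, 0.0028], 0.66)]
trayh ((641.3607177734375, 198.90318298339844), (14.533466339111328, 117.45484924316406), 87.8110122680664)
can 39 [0.4697 0.1657 0.052 ]
t 22.52 pos [0.385  0.4149 0.2064] rotunits(tool) [-0.0136 -0.0189 -0.0031] shift before turn [-6.3751 -5.4218 -0.3437] after turn [-6.3741 -5.4231 -0.3396] F [ 0.4825 -0.7592 -0.2275] w 0.05122211357329076
```

View pics/t4.png

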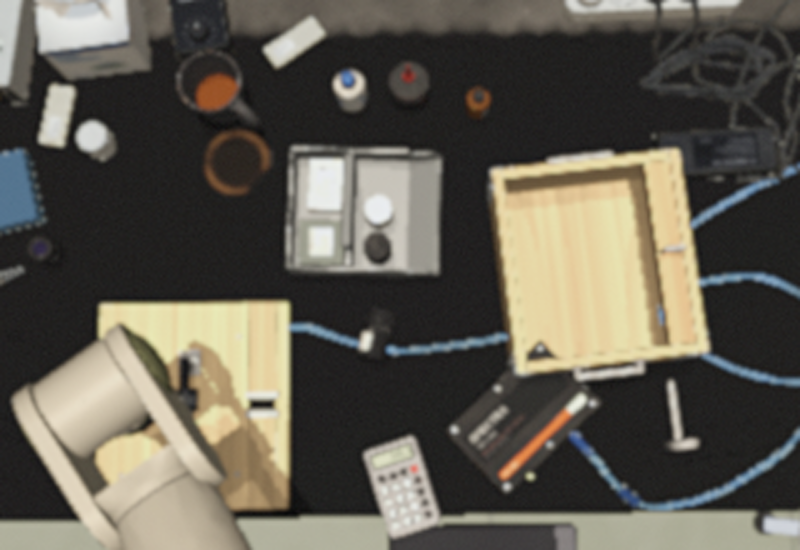

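```bash
python3 -m pendant '[[[-0.5,-0.42,-0.04],[0,0,0]],[[-0.71,-0.6,-0.04],[0,0,0]],[[-0.71,-0.6,-0.04],[0,0,0]],[[-0.71,-0.6,-0.04],[0,0,0]],[[-0.71,-0.6,-0.04],[0,0,0]],[[-0.71,-0.6,-0.04],[0,0,0]],[[-0.71,-0.6,-0.04],[0,0,0]],[[-0.71,-0.6,-0.04],[0,0,0]]]' >/dev/null
python3 -m pendant '[[[-0.71,-0.6,0],[0,0,0]],[[-0.21,-0.18,0],[0,0,0.44]],[[0,0,0],[0,0,0]]]'
python3 - <<'E'
from h import *
w=get_image("wrist")
P=cloud(w);ok=w["range_z"]>0
m=ok&(abs(P[...,2]-.117)<.012)&(abs(P[...,0]-.64)<.1)&(abs(P[...,1]-.197)<.03)
r=cv2.minAreaRect((P[m][:,:2]*1000).astype(np.float32))
print(m.sum(),r,P[m][:,2].max())
plan([r[0][0]/1e3,r[0][1]/1e3,.092],down(87.8))
a=get_image("scene");cv2.imwrite("pics/s4.png",cv2.resize(a["img"][180:310,120:330],(800,495),interpolation=cv2.INTER_CUBIC))
print([(r["point"],r["conf"]) for r in landmark_of("scene","can_b1")[:4]])
E
```

```text
time_s: 23.9
position: [0.6408, 0.1991, 0.2192]
tool_rot: [[-0.999, 0.04, -0.002], [0.04, 0.999, -0.0], [0.002, -0.0, -1.0]]
ft_force: [-0.9, 0.1, -0.5]
grip_width: 0.051
gripper_force: 0.0
2267 ((641.6343383789062, 200.44151306152344), (14.009464263916016, 120.57978820800781), 87.81314849853516) 0.12505239113278122
t 23.95 pos [0.6403 0.1998 0.2196] rotunits(tool) [ 0.0007 -0.0156  0.0028] shift before turn [-0.0364  0.0182  3.1897] after turn [-0.0321  0.0184  3.1897] F [-1.4631  0.0373  0.2497] w 0.05097496091178711
[([0.4396, 0.1761, 0.0309], 0.52)]
```

View pics/s4.png

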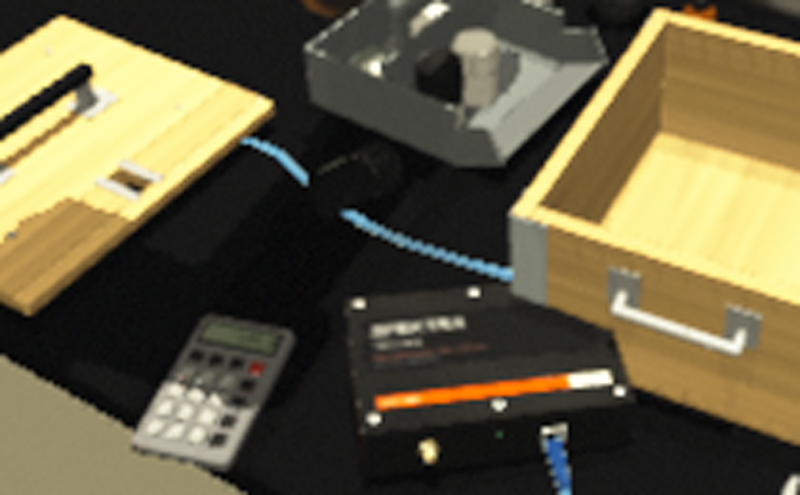

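```bash
python3 -m pendant '[[[-0.03,0.02,0.8],[0,0,0]],[[0,0,0.9],[0,0,0]],[[0,0,0.8],[0,0,0]],[[0,0,0.5],[0,0,0]],[[0,0,0.19],[0,0,0]],[[0,0,0],[0,0,0]]]' >/dev/null
python3 -m pendant '[[[0,0,0],[0,0,0]],[[0,0,0],[0,0,0]],[[0,0,0],[0,0,0]],[[0,0,0],[0,0,0]],[[0,0,0],[0,0,0]]]' 0 120
python3 -m pendant '[[[0,0,-0.1],[0,0,0]],[[0,0,-0.2],[0,0,0]],[[0,0,-0.4],[0,0,0]],[[0,0,-0.6],[0,0,0]],[[0,0,-0.7],[0,0,0]],[[0,0,-0.7],[0,0,0]],[[0,0,-0.7],[0,0,0]],[[0,0,-0.7],[0,0,0]]]'
python3 -m pendant '[[[0,0,-0.4],[0,0,0]],[[0,0,-0.3],[0,0,0]],[[0,0,0],[0,0,0]]]'
python3 - <<'E'
from h import *
plan(cr(.075,0,.285),down(95.85))
E
```

```text
time_s: 25.42
position: [0.6425, 0.1999, 0.0936]
tool_rot: [[-0.999, 0.039, 0.002], [0.039, 0.999, 0.0], [-0.002, 0.0, -1.0]]
ft_force: [-0.7, -1.1, 5.7]
grip_width: 0.0122
gripper_force: 117.6
time_s: 26.42
position: [0.642, 0.1999, 0.2585]
tool_rot: [[-0.999, 0.039, 0.001], [0.039, 0.999, 0.0], [-0.001, 0.0, -1.0]]
ft_force: [0.1, -0.6, -4.0]
grip_width: 0.0116
gripper_force: 117.2
time_s: 26.8
position: [0.6423, 0.2, 0.2856]
tool_rot: [[-0.999, 0.039, 0.002], [0.039, 0.999, 0.0], [-0.002, 0.0, -1.0]]
ft_force: [1.0, -0.3, -4.9]
grip_width: 0.0122
gripper_force: 117.2
t 26.8 pos [0.6423 0.2    0.2856] rotunits(tool) [ 0.0022  0.02   -1.6127] shift before turn [ 2.01   -6.2163  0.0088] after turn [ 2.862  -5.8729  0.0142] F [ 1.0265 -0.345  -4.888 ] w 0.012205079664326298
```

```bash
python3 -m pendant '[[[0.04,-0.12,0],[0,0,0]],[[0.08,-0.25,0],[0,0,0]],[[0.13,-0.4,0],[0,0,0]],[[0.18,-0.56,0],[0,0,0]],[[0.18,-0.56,0],[0,0,0]],[[0.18,-0.56,0],[0,0,0]],[[0.18,-0.56,0],[0,0,0]],[[0.18,-0.56,0],[0,0,0]]]' >/dev/null
python3 -m pendant '[[[0.18,-0.56,0],[0,0,0]],[[0.18,-0.56,0],[0,0,0]],[[0.18,-0.56,0],[0,0,0]],[[0.18,-0.56,0],[0,0,0]],[[0.13,-0.4,0],[0,0,0]],[[0.08,-0.25,0],[0,0,0]],[[0.04,-0.12,0],[0,0,0]],[[0,0,0],[0,0,-0.4]]]' >/dev/null
python3 -m pendant '[[[0,0,0],[0,0,-0.6]],[[0,0,0],[0,0,-0.6]],[[0,0,0],[0,0,0]],[[0,0,0],[0,0,0]]]'
python3 - <<'E'
from h import *
a=get_image("scene");cv2.imwrite("pics/s5.png",a["img"])
t=get_image("top")
cv2.imwrite("pics/st5.png",np.hstack([a["img"][60:330,180:400],t["img"][110:270,200:380].repeat(2,0).repeat(2,1)[:270]]))
plan(cr(.075,0,.285),down(95.85))
for n in("tray_lip","can_t1"):print(n,[(r["point"],r["conf"]) for r in landmark_of("top",n)[:4]])
E
```

```text
time_s: 29.3
position: [0.5474, -0.0595, 0.2845]
tool_rot: [[-0.995, -0.101, -0.0], [-0.101, 0.995, 0.0], [0.0, 0.0, -1.0]]
ft_force: [0.1, 0.5, -3.7]
grip_width: 0.0123
gripper_force: 117.3
t 29.4 pos [ 0.5473 -0.0596  0.2845] rotunits(tool) [ 0.0005  0.0002 -0.0126] shift before turn [-0.1605  0.3409 -0.0121] after turn [-0.1608  0.3407 -0.0122] F [-0.4228 -1.0854 -3.1668] w 0.011999343336122782
tray_lip [([0.5601, -0.1742, 0.213], 0.92)]
can_t1 [([0.5049, -0.1028, 0.1952], 0.71), ([0.545, -0.0966, 0.1949], 0.47)]
```

View pics/st5.png

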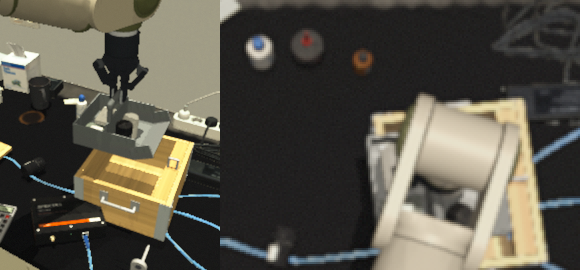

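```bash
python3 -m pendant '[[[-0.08,0.15,0],[-0.3,0,0]],[[-0.08,0.15,0],[-0.6,0,0]],[[0,0,0],[-0.6,0,0]],[[0,0,0],[-0.6,0,0]],[[0,0,0],[-0.6,0,0]],[[0,0,0],[-0.6,0,0]],[[0,0,0],[-0.6,0,0]],[[0,0,0],[-0.6,0,0]]]' >/dev/null
python3 - <<'E'
from h import *
plan(cr(.075,0,.285),down(95.85));print(observe()["q"])
E
```

```text
t 30.5 pos [ 0.5527 -0.0472  0.2848] rotunits(tool) [ 4.521   0.0077 -0.0118] shift before turn [0.0039 0.0453 0.0133] after turn [ 0.0039  0.047  -0.0052] F [ 0.0453 -0.7205 -3.4085] w 0.01208086703043365
[ -26.1876   23.8463   65.4751   19.5138  102.3627 -119.7289]
```

```bash
python3 -m pendant '[[[0,0,0],[-0.6,0,0]],[[0,0,0],[-0.6,0,0]],[[0,0,0],[-0.6,0,0]],[[0,0,0],[-0.6,0,0]],[[0,0,0],[-0.6,0,0]],[[0,0,0],[-0.6,0,0]],[[0,0,0],[-0.6,0,0]],[[0,0,0],[-0.6,0,0]]]' >/dev/null
python3 -m pendant '[[[0,0,0],[-0.6,0,0]],[[0,0,0],[-0.6,0,0]],[[0,0,0],[-0.6,0,0]],[[0,0,0],[-0.3,0,0]],[[0,0,0],[0,0,0]],[[0,0,0],[0,0,0]],[[0,0,0],[0,0,0]],[[0,0,0],[0,0,0]]]' >/dev/null
python3 - <<'E'
from h import *
plan(cr(.075,0,.285),down(95.85));print(observe()["q"])
a=get_image("scene")
t=get_image("top")
cv2.imwrite("pics/st6.png",np.hstack([a["img"][60:330,180:400],t["img"][110:270,200:380].repeat(2,0).repeat(2,1)[:270]]))
for n in("tray_lip","can_t1","case_white","case_green"):
  for c in("top","scene"):print(n,c,[(r["point"],r["conf"]) for r in landmark_of(c,n)[:4]])
E
```

```text
t 32.5 pos [ 0.5524 -0.0471  0.2848] rotunits(tool) [11.3954  0.0071 -0.0077] shift before turn [-0.0026  0.0263  0.0331] after turn [-0.0027  0.0421 -0.004 ] F [ 0.0567 -0.0354 -2.5875] w 0.0120324033376453
[ -35.2457   32.6695   66.4087   45.3375  117.2338 -123.1193]
tray_lip top [([0.5525, -0.0508, 0.1484], 0.96)]
tray_lip scene [([0.5519, -0.0529, 0.1498], 0.87), ([0.5672, -0.211, 0.1463], 0.73)]
can_t1 top [([0.5179, -0.2116, 0.0302], 0.73), ([0.5266, -0.0582, 0.0308], 0.52)]
can_t1 scene [([0.5249, -0.0588, 0.0301], 0.49)]
case_white top [([0.5029, 0.0444, 0.263], 0.66), ([0.5801, 0.0517, 0.2548], 0.37), ([0.5454, 0.0286, 0.2305], 0.25)]
case_white scene [([0.58, 0.0489, 0.2561], 0.71)]
case_green top [([0.5026, 0.0392, 0.2634], 0.37)]
case_green scene [([0.5005, 0.0397, 0.2572], 0.56)]
```

View pics/st6.png

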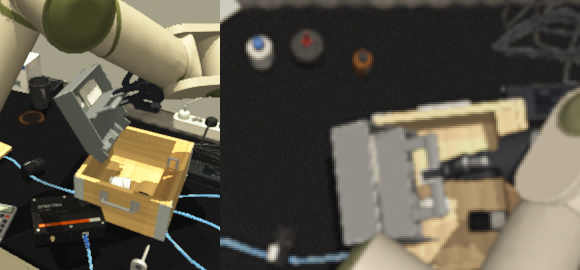

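```bash
python3 -m pendant '[[[0,0,0],[0.3,0,0]],[[0,0,0],[0.7,0,0]],[[0,0,0],[0.8,0,0]],[[0,0,0],[0.8,0,0]],[[0,0,0],[0.8,0,0]],[[0,0,0],[0.8,0,0]],[[0,0,0],[0.8,0,0]],[[0,0,0],[0.8,0,0]]]' >/dev/null
python3 -m pendant '[[[0,0,0],[0.8,0,0]],[[0,0,0],[0.8,0,0]],[[0,0,0],[0.8,0,0]],[[0,0,0],[0.8,0,0]],[[0,0,0],[0.8,0,0]],[[0,0,0],[0.8,0,0]],[[0,0,0],[0.6,0,0]],[[0,0,0],[0.2,0,0]]]' >/dev/null
python3 -m pendant '[[[0,0,0],[0,0,0.5]],[[0,0,0],[0,0,0.6]],[[0,0,0],[0,0,0.5]]]'
python3 - <<'E'
from h import *
plan([.6425,.1999,.0945],down(87.8))
t=get_image("top");P=cloud(t)
cv2.imwrite("pics/t7.png",t["img"])
for n in("can_b1",):print(n,[(r["point"],r["conf"]) for r in landmark_of("top",n)[:4]])
E
```

```text
time_s: 35.38
position: [0.5523, -0.0472, 0.2846]
tool_rot: [[-0.999, 0.04, -0.0], [0.04, 0.999, 0.001], [0.0, 0.001, -1.0]]
ft_force: [-0.4, 0.6, -3.7]
grip_width: 0.0119
gripper_force: 119.5
t 35.38 pos [ 0.5523 -0.0472  0.2846] rotunits(tool) [ 0.0107 -0.0048 -0.0226] shift before turn [-2.0057  6.2589  4.7588] after turn [-2.016   6.2594  4.7537] F [-0.4036  0.5891 -3.6537] w 0.011943815974936984
can_b1 [([0.4386, 0.1744, 0.0276], 0.5)]
```

```bash
python3 -m pendant '[[[-0.04,0.12,0],[0,0,0]],[[-0.08,0.25,0],[0,0,0]],[[-0.13,0.4,0],[0,0,0]],[[-0.18,0.56,0],[0,0,0]],[[-0.18,0.56,0],[0,0,0]],[[-0.18,0.56,0],[0,0,0]],[[-0.18,0.56,0],[0,0,0]],[[-0.18,0.56,0],[0,0,0]]]' >/dev/null
python3 -m pendant '[[[-0.18,0.56,0],[0,0,0]],[[-0.18,0.56,0],[0,0,0]],[[-0.18,0.56,0],[0,0,0]],[[-0.18,0.56,0],[0,0,0]],[[-0.1,0.3,0.2],[0,0,0]],[[-0.05,0.15,0.4],[0,0,0]],[[0,0,0.7],[0,0,0]],[[0,0,0.7],[0,0,0]]]' >/dev/null
python3 -m pendant '[[[0,0,0.7],[0,0,0]],[[0,0,0.6],[0,0,0]],[[0,0,0.5],[0,0,0]],[[0,0,0.4],[0,0,0]],[[0,0,0.2],[0,0,0]],[[0,0,0],[0,0,0]]]'
python3 - <<'E'
from h import *
plan([.6425,.1999,.0936],down(87.8))
E
```

```text
time_s: 38.22
position: [0.6427, 0.1998, 0.1083]
tool_rot: [[-0.999, 0.039, -0.001], [0.039, 0.999, -0.0], [0.001, -0.0, -1.0]]
ft_force: [-0.2, 0.6, -1.9]
grip_width: 0.0123
gripper_force: 119.5
t 38.23 pos [0.6427 0.1998 0.1083] rotunits(tool) [-0.0013 -0.0069 -0.0035] shift before turn [0.0058 0.0025 0.3687] after turn [0.006  0.0025 0.3687] F [-0.161   0.6097 -1.9258] w 0.012285737478731311
```

```bash
python3 -m pendant '[[[0,0,0.2],[0,0,0]],[[0,0,0.12],[0,0,0]],[[0,0,0.05],[0,0,0]],[[0,0,0],[0,0,0]]]'
python3 -m pendant '[[[0,0,0],[0,0,0]],[[0,0,0],[0,0,0]],[[0,0,0],[0,0,0]],[[0,0,-0.3],[0,0,0]],[[0,0,-0.7],[0,0,0]],[[0,0,-0.9],[0,0,0]],[[0,0,-0.9],[0,0,0]],[[0,0,-0.5],[0,0,0]]]' 0.6
python3 -m pendant '[[[0.8,0,0],[0,0,0]],[[0.8,0,0],[0,0,0]],[[0.8,0,0],[0,0,0]],[[0,0,0],[0,0,0]]]' 0.6 60
python3 - <<'E'
from h import *
plan([.44,.176,.2],down(87.8))
t=get_image("top");w=get_image("wrist");s=get_image("scene")
for c,im in(("top",t),("scene",s),("wrist",w)):
    P=cloud(im);ok=im["range_z"]>0
    m=ok&(P[...,2]>.018)&(P[...,2]<.07)&(P[...,0]>.36)&(P[...,0]<.53)&(P[...,1]>.1)&(P[...,1]<.26)
    print(c,m.sum())
    if m.sum()>10: print(cv2.minAreaRect((P[m][:,:2]*1000).astype(np.float32)),np.percentile(P[m][:,2],[50,95,100]))
    for n in("tray","tray_lip","can_b1"):print(n,[(r["point"],r["conf"]) for r in landmark_of(c,n)[:2]])
cv2.imwrite("pics/ws8.png",np.hstack([w["img"][:,:400],s["img"][100:292,180:378].repeat(2,0).repeat(2,1)]))
E
```

```text
time_s: 38.72
position: [0.6429, 0.1999, 0.094]
tool_rot: [[-0.999, 0.039, 0.0], [0.039, 0.999, 0.0], [-0.0, 0.0, -1.0]]
ft_force: [0.5, 0.3, -2.8]
grip_width: 0.0123
gripper_force: 119.5
time_s: 39.72
position: [0.6432, 0.2, 0.2293]
tool_rot: [[-0.999, 0.039, 0.004], [0.039, 0.999, 0.0], [-0.004, 0.001, -1.0]]
ft_force: [-0.9, 0.1, 0.1]
grip_width: 0.0515
gripper_force: 0.0
time_s: 40.22
position: [0.5456, 0.2039, 0.2275]
tool_rot: [[-0.999, 0.038, 0.001], [0.038, 0.999, 0.0], [-0.001, 0.0, -1.0]]
ft_force: [0.6, 0.6, 0.1]
grip_width: 0.0514
gripper_force: 0.0
t 40.23 pos [0.5456 0.2039 0.2275] rotunits(tool) [0.0041 0.0166 0.0082] shift before turn [ 2.6135 -0.798   0.6846] after turn [ 2.6119 -0.7996  0.6887] F [0.5633 0.6109 0.0818] w 0.05137859358340218
top 5
tray [([0.6452, 0.1986, -0.0048], 0.85)]
tray_lip [([0.6373, 0.0789, 0.0224], 0.96)]
can_b1 []
scene 300
((472.6211853027344, 160.96475219726562), (34.96451187133789, 69.31183624267578), 69.60623931884766) [0.0396 0.0473 0.0494]
tray [([0.6432, 0.1994, -0.0033], 0.58)]
tray_lip [([0.6386, 0.0839, 0.0214], 0.67)]
can_b1 [([0.3876, 0.4159, 0.0563], 0.73), ([0.4404, 0.1706, 0.0334], 0.62)]
wrist 2378
((476.3368835449219, 167.71275329589844), (39.22087860107422, 67.93975830078125), 73.8000259399414) [0.0462 0.0499 0.0519]
tray [([0.6393, 0.2016, -0.0008], 0.86), ([0.4434, 0.173, 0.0307], 0.46)]
tray_lip [([0.6404, 0.0807, 0.0211], 0.97), ([0.6828, 0.2268, 0.0038], 0.27)]
can_b1 [([0.4454, 0.1763, 0.0273], 0.93), ([0.6034, 0.2352, 0.0074], 0.54)]
```

View pics/ws8.png

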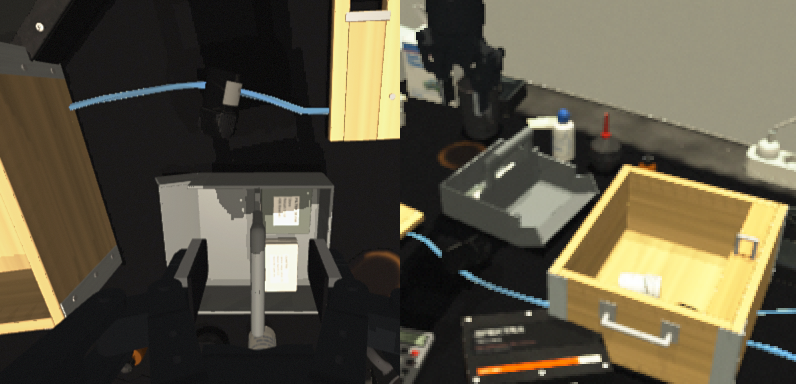

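```bash
python3 -m pendant '[[[0.65,-0.22,0],[0,0,0]],[[0.65,-0.22,0],[0,0,0]],[[0.45,-0.35,0],[0,0,0]],[[0,0,0.5],[0,0,1]],[[0,0,0.5],[0,0,1]],[[0,0,0.5],[0,0,0.8]],[[0,0,0],[0,0,0]]]' 0.78
python3 - <<'E'
from h import *
w=get_image("wrist")
P=cloud(w);ok=w["range_z"]>0
m=ok&(P[...,2]>.02)&(P[...,2]<.07)&(P[...,0]>.36)&(P[...,0]<.53)&(P[...,1]>.1)&(P[...,1]<.26)
print(m.sum())
if m.sum()>10: 
    r=cv2.minAreaRect((P[m][:,:2]*1000).astype(np.float32));print(r,np.percentile(P[m][:,2],[50,95,100]))
plan([.476,.168,.013],down(73.8))
E
```

```text
time_s: 41.7
position: [0.4752, 0.1746, 0.165]
tool_rot: [[-0.96, 0.279, -0.003], [0.279, 0.96, -0.0], [0.002, -0.001, -1.0]]
ft_force: [0.8, 0.3, -0.6]
grip_width: 0.0667
gripper_force: 0.0
2975
((475.8476867675781, 167.129638671875), (38.29102325439453, 67.94773864746094), 74.71599578857422) [0.046  0.0497 0.0521]
t 41.75 pos [0.4757 0.1747 0.166 ] rotunits(tool) [-0.003  -0.0065  0.0151] shift before turn [-0.055  -0.1588  3.8247] after turn [-0.053  -0.1597  3.8247] F [ 0.595  -0.7854  0.3026] w 0.06639685771942323
```

```bash
python3 -m pendant '[[[-0.05,-0.17,0.6],[0,0,0]],[[0,0,0.8],[0,0,0]],[[0,0,0.8],[0,0,0]],[[0,0,0.7],[0,0,0]],[[0,0,0.5],[0,0,0]],[[0,0,0.3],[0,0,0]],[[0,0,0.1],[0,0,0]],[[0,0,0],[0,0,0]]]'
python3 -m pendant '[[[0,0,0],[0,0,0]],[[0,0,0],[0,0,0]],[[0,0,0],[0,0,0]],[[0,0,0],[0,0,0]],[[0,0,0],[0,0,0]]]' 0 30
python3 -m pendant '[[[0,0,-0.3],[0,0,0]],[[0,0,-0.7],[0,0,0]],[[0,0,-0.9],[0,0,0]],[[0,0,-0.9],[0,0,0]],[[0,0,-0.9],[0,0,0]],[[0,0,-0.9],[0,0,0]],[[0,0,-0.7],[0,0,0]],[[0,0,-0.2],[0,0,0]]]'
python3 - <<'E'
from h import *
plan(cr(.02,-.055,.075));t=get_image("top")
P=cloud(t);m=(P[...,2]<.09)&(P[...,2]>.02)&(t["range_z"]>0)
Q=(P[m][:,:2]-C0)@ca
k=(abs(Q[:,0]-.016)<.085)&(abs(Q[:,1])<.11);print(k.sum(),Q[k].min(0),Q[k].max(0))
h,_,_=np.histogram2d(Q[k][:,0]*1e3,Q[k][:,1]*1e3,bins=[range(-80,120,20),range(-120,140,20)]);print(h.astype(int))
E
```

```text
time_s: 42.75
position: [0.4762, 0.1677, 0.0144]
tool_rot: [[-0.96, 0.279, 0.001], [0.279, 0.96, 0.0], [-0.001, 0.0, -1.0]]
ft_force: [-0.4, -1.3, -0.4]
grip_width: 0.0665
gripper_force: 0.0
time_s: 43.38
position: [0.4762, 0.1676, 0.0144]
tool_rot: [[-0.96, 0.279, 0.001], [0.279, 0.96, -0.0], [-0.001, 0.0, -1.0]]
ft_force: [-0.4, -0.9, 5.5]
grip_width: 0.0366
gripper_force: 29.6
time_s: 44.38
position: [0.4759, 0.1677, 0.2357]
tool_rot: [[-0.96, 0.279, 0.003], [0.279, 0.96, 0.0], [-0.003, 0.001, -1.0]]
ft_force: [-0.2, 0.5, -0.0]
grip_width: 0.0365
gripper_force: 30.0
t 44.38 pos [0.4759 0.1677 0.2357] rotunits(tool) [0. 0. 0.] shift before turn [-5.1012 -5.3459  4.0254] after turn [-5.1012 -5.3459  4.0254] F [-0.1608  0.4804 -0.026 ] w 0.0364886510027447
494 [-0.0689 -0.1033] [0.1004 0.11  ]
[[ 0  0  0  1  2  0  0  5 16  9  0  0]
 [ 0  2  2  1  0  1  4 17 36 16  1  1]
 [ 0  0  0  0  1  1  0 18 42 16  0  2]
 [ 1  1  0  2  0  1  1  0  0  1  2  0]
 [ 0  3  3  3  0  5 20 12  1  1  0  1]
 [ 1  0  1  0  0 10 36 25  0  0  1  0]
 [ 2  0  1  0  3  0 34 35  0  0  0  0]
 [ 0  2  0  2  0  1 15  9  1  2  9 16]
 [ 0  3  0  0  2  0  0  1  1  0  9 18]]
```

```bash
python3 -m pendant '[[[-0.5,-0.53,0],[0,0,0]],[[-0.64,-0.67,0],[0,0,0]],[[-0.64,-0.67,0],[0,0,0]],[[-0.64,-0.67,0],[0,0,0]],[[-0.64,-0.67,0],[0,0,0]],[[-0.64,-0.67,0],[0,0,0]],[[-0.64,-0.67,0],[0,0,0]],[[-0.64,-0.67,0],[0,0,0]]]' >/dev/null
python3 -m pendant '[[[-0.14,-0.15,0.6],[0,0,0]],[[0,0,0.8],[0,0,0]],[[0,0,0.8],[0,0,0]],[[0,0,0.8],[0,0,0]],[[0,0,0.6],[0,0,0]],[[0,0,0.6],[0,0,0]],[[0,0,0.2],[0,0,0]],[[0,0,0.2],[0,0,0]]]'
python3 -m pendant '[[[0,0,0],[0,0,0]],[[0,0,0],[0,0,0]],[[0,0,-0.4],[0,0,0]],[[0,0,-0.8],[0,0,0]],[[0,0,-0.9],[0,0,0]],[[0,0,-0.9],[0,0,0]],[[0,0,-0.9],[0,0,0]],[[0,0,-0.4],[0,0,0]]]' 0.7
python3 - <<'E'
from h import *
plan([.385,.415,.2],down(90));t=get_image("top");print(observe()["q"])
P=cloud(t);m=(P[...,2]<.09)&(P[...,2]>.02)&(t["range_z"]>0)
Q=(P[m][:,:2]-C0)@ca
k=(abs(Q[:,0]-.016)<.085)&(abs(Q[:,1])<.11)
h,_,_=np.histogram2d(Q[k][:,0]*1e3,Q[k][:,1]*1e3,bins=[range(-80,120,20),range(-120,140,20)]);print(h.astype(int))
w=get_image("wrist");cv2.imwrite("pics/w9.png",w["img"])
E
```

```text
time_s: 46.42
position: [0.6125, -0.0958, 0.0495]
tool_rot: [[-0.96, 0.279, -0.0], [0.279, 0.96, 0.0], [0.0, 0.0, -1.0]]
ft_force: [1.0, -0.0, 0.3]
grip_width: 0.0365
gripper_force: 30.0
time_s: 47.42
position: [0.6129, -0.0959, 0.226]
tool_rot: [[-0.96, 0.279, 0.005], [0.279, 0.96, -0.002], [-0.005, -0.0, -1.0]]
ft_force: [-0.7, -0.1, -0.2]
grip_width: 0.0603
gripper_force: 0.0
t 47.42 pos [ 0.6129 -0.0959  0.226 ] rotunits(tool) [-0.0126  0.0605 -3.241 ] shift before turn [ 9.0379 10.6755  0.5981] after turn [ 5.6964 12.7724  0.6502] F [-0.7419 -0.1111 -0.1947] w 0.060253854531897647
[-19.8086  29.0159  62.9515  -0.0004  87.6091 -93.6054]
[[ 0  0  0  0  0  0  0  0  6 10  0  0]
 [ 0  0  0  2  0  0  0  0  3 12  0  0]
 [ 0  0  0  0  0  0  0  0  0  0  0  0]
 [ 0  0  6  1  0  0  0  0  0  0  0  0]
 [ 0  1 34  2  0  0  0  0  0  0  0  0]
 [ 0  5 15  0  0  0  0  0  0  0  0  0]
 [ 0  0  0  0  0  0  0  0  0  0  0  0]
 [ 0  1  1  0  0  0  0  0  0  0  0  0]
 [ 0  1  1  0  0  0  0  0  0  0  0  0]]
```

```bash
python3 -m pendant '[[[0,0,0],[0,0,-1]],[[0,0,0],[0,0,-1]],[[0,0,0],[0,0,-1]],[[0,0,0],[0,0,-0.24]],[[0.38,0.85,0],[0,0,0]],[[0.38,0.85,0],[0,0,0]],[[0.38,0.85,0],[0,0,0]],[[0.38,0.85,0],[0,0,0]]]' 0.6 >/dev/null
python3 -m pendant '[[[0.38,0.85,0],[0,0,0]],[[0.38,0.85,0],[0,0,0]],[[0.38,0.85,0],[0,0,0]],[[0.38,0.85,0],[0,0,0]],[[0.38,0.85,0],[0,0,0]],[[0.38,0.85,0],[0,0,0]],[[0.38,0.85,0],[0,0,0]],[[0.38,0.85,0],[0,0,0]]]' >/dev/null
python3 -m pendant '[[[0.38,0.85,0],[0,0,0]],[[0.38,0.85,0],[0,0,0]],[[0.38,0.85,0],[0,0,0]],[[0,0,0.5],[0,0,0]],[[0,0,0],[0,0,0]]]'
python3 - <<'E'
from h import *
plan([.3852,.4151,.0476],down(90))
w=get_image("wrist");P=cloud(w);m=(w["range_z"]>0)&(abs(P[...,2]-.062)<.012)&(abs(P[...,0]-.385)<.09)&(abs(P[...,1]-.415)<.04)
print(m.sum(),cv2.minAreaRect((P[m][:,:2]*1000).astype(np.float32)))
for n in("lid","lid_handle"):print(n,[(r["point"],r["conf"]) for r in landmark_of("wrist",n)[:2]])
for c in("top","scene"):
    t=get_image(c);P=cloud(t);Q=P.copy()
    m=(t["range_z"]>0)&(abs(P[...,2]-.125)<.006)&(abs(P[...,0]-.56)<.17)&(abs(P[...,1]+.12)<.17)
    print(c,m.sum(),cv2.minAreaRect((P[m][:,:2]*1000).astype(np.float32)))
    print([(r["point"],r["conf"]) for n in("crate","staple") for r in landmark_of(c,n)[:1]])
    print([(r["point"],r["conf"]) for r in landmark_of(c,"can_t1")],[(r["point"],r["conf"]) for r in landmark_of(c,"pin")[:2]])
t=get_image("top")
cv2.imwrite("pics/t10.png",cv2.resize(t["img"][130:290,190:400],(800,610),interpolation=cv2.INTER_CUBIC)[:600])
E
```

```text
time_s: 50.15
position: [0.3838, 0.414, 0.2007]
tool_rot: [[-1.0, 0.001, -0.003], [0.001, 1.0, -0.002], [0.003, -0.002, -1.0]]
ft_force: [-0.7, -0.2, 0.3]
grip_width: 0.051
gripper_force: 0.0
t 50.15 pos [0.3838 0.414  0.2007] rotunits(tool) [-0.0212 -0.0293 -0.0064] shift before turn [-0.0453  0.0346  3.8271] after turn [-0.0355  0.0275  3.8273] F [-0.684  -0.2233  0.3245] w 0.05100928928506829
1839 ((385.7008056640625, 416.5569152832031), (13.974061012268066, 121.8739013671875), 89.88822174072266)
lid [([0.3892, 0.4137, 0.0153], 0.7)]
lid_handle [([0.3876, 0.4184, 0.0615], 0.72)]
top 1802 ((560.609130859375, -120.41838073730469), (262.7232360839844, 243.47039794921875), 5.837056636810303)
[([0.5639, -0.1184, -0.0015], 0.83), ([0.5714, -0.2123, 0.1423], 0.78)]
[([0.5257, -0.0588, 0.0325], 0.75), ([0.5188, -0.2119, 0.0286], 0.51)] [([0.334, -0.2328, 0.0036], 0.41)]
scene 2112 ((558.1136474609375, -121.154541015625), (265.60089111328125, 242.87937927246094), 5.843839645385742)
[([0.5588, -0.1209, -0.0024], 0.55), ([0.5677, -0.212, 0.1467], 0.92)]
[([0.5262, -0.0589, 0.0298], 0.77)] [([0.3296, -0.2395, 0.0009], 0.84)]
```

View pics/t10.png

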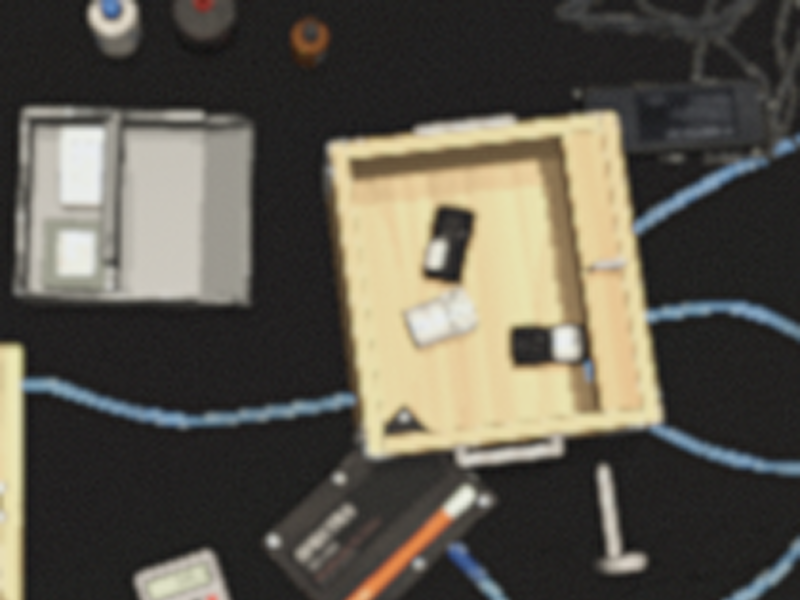

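```bash
python3 -m pendant '[[[-0.04,0.03,0.7],[0,0,0]],[[0,0,0.9],[0,0,0]],[[0,0,0.9],[0,0,0]],[[0,0,0.7],[0,0,0]],[[0,0,0.4],[0,0,0]],[[0,0,0.2],[0,0,0]],[[0,0,0],[0,0,0]]]'
python3 -m pendant '[[[0,0,0],[0,0,0]],[[0,0,0],[0,0,0]],[[0,0,0],[0,0,0]],[[0,0,0],[0,0,0]]]' 0 100
python3 -m pendant '[[[0,0,-0.2],[0,0,0]],[[0,0,-0.5],[0,0,0]],[[0,0,-0.9],[0,0,0]],[[0,0,-0.9],[0,0,0]],[[0,0,-0.9],[0,0,0]],[[0,0,-0.9],[0,0,0]],[[0,0,-0.6],[0,0,-0.6]],[[0,0,-0.3],[0,0,-0.57]]]'
python3 - <<'E'
from h import *
plan([.5590,-.1158,.25],down(95.85))
E
```

```text
time_s: 51.72
position: [0.3863, 0.4156, 0.0501]
tool_rot: [[-1.0, 0.0, 0.0], [0.0, 1.0, 0.0], [-0.0, 0.0, -1.0]]
ft_force: [1.3, -0.2, -0.6]
grip_width: 0.0512
gripper_force: 0.0
time_s: 52.22
position: [0.3864, 0.4155, 0.0509]
tool_rot: [[-1.0, 0.0, 0.001], [0.0, 1.0, 0.001], [-0.001, 0.001, -1.0]]
ft_force: [-1.3, -1.3, 6.9]
grip_width: 0.0115
gripper_force: 98.6
time_s: 53.22
position: [0.386, 0.4154, 0.2594]
tool_rot: [[-0.995, -0.103, 0.001], [-0.103, 0.995, 0.001], [-0.001, 0.001, -1.0]]
ft_force: [-0.4, 1.2, -5.0]
grip_width: 0.0115
gripper_force: 98.2
t 53.23 pos [0.386  0.4154 0.2594] rotunits(tool) [0.008  0.0126 0.0177] shift before turn [ -2.9277 -13.6567   0.2287] after turn [ -2.9491 -13.652    0.2349] F [-0.4231  1.2447 -5.0463] w 0.011533999986966751
```

```bash
python3 -m pendant '[[[-0.1,-0.45,0],[0,0,0]],[[-0.184,-0.85,0],[0,0,0]],[[-0.184,-0.85,0],[0,0,0]],[[-0.184,-0.85,0],[0,0,0]],[[-0.184,-0.85,0],[0,0,0]],[[-0.184,-0.85,0],[0,0,0]],[[-0.184,-0.85,0],[0,0,0]],[[-0.184,-0.85,0],[0,0,0]]]' >/dev/null
python3 -m pendant '[[[-0.184,-0.85,0],[0,0,0]],[[-0.184,-0.85,0],[0,0,0]],[[-0.184,-0.85,0],[0,0,0]],[[-0.184,-0.85,0],[0,0,0]],[[-0.184,-0.85,0],[0,0,0]],[[-0.184,-0.85,0],[0,0,0]],[[-0.184,-0.85,0],[0,0,0]],[[-0.184,-0.85,0],[0,0,0]]]' >/dev/null
python3 -m pendant '[[[-0.09,-0.46,0],[0,0,0]],[[0,0,0.3],[0,0,0]],[[0,0,0.3],[0,0,0]],[[0,0,0],[0,0,0]],[[0,0,0],[0,0,0]]]'
python3 - <<'E'
from h import *
plan([.5600,-.1157,.16],down(95.85))
t=get_image("top");P=cloud(t)
m=(t["range_z"]>0)&(abs(P[...,2]-.207)<.01)&(abs(P[...,0]-.56)<.17)&(abs(P[...,1]+.12)<.17)
print(m.sum(),cv2.minAreaRect((P[m][:,:2]*1000).astype(np.float32)),np.median(P[m][:,2]))
for n in("lid","staple"):print(n,[(r["point"],r["conf"]) for r in landmark_of("top",n)[:2]])
E
```

```text
time_s: 55.85
position: [0.5591, -0.1155, 0.2342]
tool_rot: [[-0.995, -0.103, 0.0], [-0.103, 0.995, -0.0], [-0.0, -0.0, -1.0]]
ft_force: [0.2, 0.6, -4.9]
grip_width: 0.0112
gripper_force: 98.2
t 55.85 pos [ 0.5591 -0.1155  0.2342] rotunits(tool) [-0.0023  0.0043  0.0075] shift before turn [-0.0201 -0.0065  1.855 ] after turn [-0.0208 -0.0068  1.855 ] F [ 0.1779  0.6282 -4.8936] w 0.01115735297579929
3121 ((560.0415649414062, -120.96153259277344), (270.8419494628906, 250.75062561035156), 5.968636512756348) 0.21081371412384686
lid [([0.5556, -0.1186, 0.1982], 0.64), ([0.6826, 0.2272, 0.0015], 0.59)]
staple []
```

```bash
python3 -m pendant '[[[-0.02,0.01,0.3],[0,0,0]],[[0,0,0.3],[0,0,0]],[[0,0,0.3],[0,0,0]],[[0,0,0.3],[0,0,0]],[[0,0,0.2],[0,0,0]],[[0,0,0.2],[0,0,0]],[[0,0,0],[0,0,0]]]'
python3 -m pendant '[[[0,0,0.1],[0,0,0]],[[0,0,0.1],[0,0,0]],[[0,0,0.05],[0,0,0]],[[0,0,0],[0,0,0]]]'
```

```text
time_s: 56.88
position: [0.5597, -0.1156, 0.1693]
tool_rot: [[-0.995, -0.102, -0.001], [-0.102, 0.995, 0.0], [0.001, 0.001, -1.0]]
ft_force: [0.8, 0.4, -3.8]
grip_width: 0.0115
gripper_force: 98.2
time_s: 57.38
position: [0.5599, -0.1157, 0.1609]
tool_rot: [[-0.995, -0.102, 0.001], [-0.102, 0.995, -0.001], [-0.001, -0.001, -1.0]]
ft_force: [-4.0, 1.7, 5.7]
grip_width: 0.0113
gripper_force: 99.4
```

```bash
python3 -m pendant '[[[0,0,0],[0,0,0]],[[0,0,0],[0,0,0]],[[0,0,0],[0,0,0]],[[0,0,-0.3],[0,0,0]],[[0,0,-0.5],[0,0,0]],[[0,0,-0.6],[0,0,0.8]],[[0,0,0],[0,0,1]],[[0,0,0],[0,0,1]]]' 0.45
python3 -m pendant '[[[0,0,0],[0,0,1]],[[0,0,0],[0,0,1]],[[0,0,0],[0,0,1]],[[0,0,0],[0,0,1]],[[0,0,0],[0,0,1]],[[0,0,0],[0,0,1]],[[0,0,0],[0,0,1]],[[0,0,0],[0,0,1]]]' >/dev/null
python3 -m pendant '[[[0,0,0],[0,0,1]],[[0,0,0],[0,0,1]],[[0,0,0],[0,0,1]],[[0,0,0],[0,0,1]],[[0,0,0],[0,0,1]],[[0,0,0],[0,0,1]],[[0,0,0],[0,0,1]],[[0,0,0],[0,0,0.2]]]'
python3 - <<'E'
from h import *
plan([.3260,-.2331,.12],down(5.85))
for c in("top","scene"):
    t=get_image(c);P=cloud(t)
    m=(t["range_z"]>0)&(abs(P[...,2]-.137)<.005)&(abs(P[...,0]-.56)<.18)&(abs(P[...,1]+.12)<.18)
    A=np.c_[P[m][:,:2],np.ones(m.sum())]
    print(m.sum(),cv2.minAreaRect((P[m][:,:2]*1000).astype(np.float32)),np.median(P[m][:,2]),np.linalg.lstsq(A,P[m][:,2],rcond=None)[0])
    for n in("lid","staple","pin"):print(n,[(r["point"],r["conf"]) for r in landmark_of(c,n)[:2]])
E
```

```text
time_s: 58.38
position: [0.5601, -0.1157, 0.2171]
tool_rot: [[-0.989, 0.145, 0.002], [0.145, 0.989, -0.001], [-0.002, -0.0, -1.0]]
ft_force: [-0.9, -0.4, 0.6]
grip_width: 0.0386
gripper_force: 0.0
time_s: 60.38
position: [0.56, -0.1157, 0.2166]
tool_rot: [[-0.102, 0.995, 0.001], [0.995, 0.102, -0.0], [-0.0, 0.001, -1.0]]
ft_force: [1.3, 0.4, 0.0]
grip_width: 0.0385
gripper_force: 0.0
t 60.38 pos [ 0.56   -0.1157  0.2166] rotunits(tool) [ 0.0101  0.0056 -0.0037] shift before turn [-2.324  -6.1211  2.4115] after turn [-2.3232 -6.1197  2.4158] F [1.3221 0.4184 0.0016] w 0.038486875453536025
2279 ((560.7771606445312, -120.9237060546875), (269.9561462402344, 250.53359985351562), 5.77001428604126) 0.13758738391606906 [ 0.0008 -0.0002  0.1369]
lid [([0.5588, -0.1188, 0.1261], 0.8), ([0.6429, 0.1965, -0.0036], 0.63)]
staple []
pin [([0.3361, -0.2321, 0.0031], 0.52)]
6170 ((558.4839477539062, -122.14041137695312), (274.2572021484375, 249.8718719482422), 5.806859970092773) 0.13556112494026507 [-0.0006 -0.0004  0.1358]
lid [([0.5622, -0.1209, 0.125], 0.72)]
staple [([0.5674, -0.2127, 0.1504], 0.73)]
pin [([0.3308, -0.2371, 0.0021], 0.81)]
```

```bash
python3 -m pendant '[[[-0.3,-0.8,0],[0,0,0]],[[-0.33,-0.87,0],[0,0,0]],[[-0.33,-0.87,0],[0,0,0]],[[-0.33,-0.87,0],[0,0,0]],[[-0.33,-0.87,0],[0,0,0]],[[-0.33,-0.87,0],[0,0,0]],[[-0.33,-0.87,0],[0,0,0]],[[-0.04,-0.1,0],[0,0,0]]]' >/dev/null
python3 -m pendant '[[[0,0,0.9],[0,0,0]],[[0,0,0.9],[0,0,0]],[[0,0,0],[0,0,0]]]'
python3 - <<'E'
from h import *
plan([.3260,-.2331,.021],down(5.85))
w=get_image("wrist");P=cloud(w)
m=(w["range_z"]>0)&(P[...,2]>.03)&(P[...,2]<.065)&(abs(P[...,0]-.326)<.03)&(abs(P[...,1]+.233)<.035)
print(m.sum(),cv2.minAreaRect((P[m][:,:2]*1000).astype(np.float32)),P[m][:,2].max())
E
```

```text
time_s: 62.15
position: [0.3256, -0.2319, 0.1427]
tool_rot: [[-0.102, 0.995, -0.003], [0.995, 0.102, 0.004], [0.004, -0.002, -1.0]]
ft_force: [0.2, -0.8, 0.8]
grip_width: 0.0385
gripper_force: 0.0
t 62.15 pos [ 0.3256 -0.2319  0.1427] rotunits(tool) [-0.0256 -0.0445  0.0046] shift before turn [-0.0437  0.0133  3.0412] after turn [-0.0318  0.0066  3.0414] F [ 0.2028 -0.8028  0.8231] w 0.03849838479709845
504 ((326.72161865234375, -233.7053680419922), (10.173157691955566, 34.89580154418945), 5.888772964477539) 0.05416333179098298
```

```bash
python3 -m pendant '[[[-0.03,0.01,0.7],[0,0,0]],[[0,0,0.9],[0,0,0]],[[0,0,0.8],[0,0,0]],[[0,0,0.4],[0,0,0]],[[0,0,0.22],[0,0,0]],[[0,0,0],[0,0,0]]]'
python3 -m pendant '[[[0,0,0],[0,0,0]],[[0,0,0],[0,0,0]],[[0,0,0],[0,0,0]],[[0,0,0],[0,0,0]]]' 0 60
python3 -m pendant '[[[0,0,-0.2],[0,0,0]],[[0,0,-0.5],[0,0,0]],[[0,0,-0.9],[0,0,0]],[[0,0,-0.9],[0,0,0]],[[0,0,-0.9],[0,0,0]],[[0,0,-0.5],[0,0,0]],[[0,0,0],[0,0,0]]]'
python3 - <<'E'
from h import *
plan([.4300,-.2222,.163],down(5.85))
E
```

```text
time_s: 62.95
position: [0.3269, -0.2345, 0.0236]
tool_rot: [[-0.102, 0.995, 0.001], [0.995, 0.102, -0.001], [-0.001, 0.001, -1.0]]
ft_force: [0.2, -0.3, 0.4]
grip_width: 0.0386
gripper_force: 0.0
time_s: 63.45
position: [0.3267, -0.2344, 0.0239]
tool_rot: [[-0.102, 0.995, 0.001], [0.995, 0.102, -0.001], [-0.001, 0.001, -1.0]]
ft_force: [0.2, 2.0, 6.7]
grip_width: 0.0088
gripper_force: 58.6
time_s: 64.32
position: [0.3265, -0.2343, 0.1804]
tool_rot: [[-0.102, 0.995, 0.002], [0.995, 0.102, -0.003], [-0.003, 0.002, -1.0]]
ft_force: [0.2, 0.1, 0.3]
grip_width: 0.0092
gripper_force: 58.5
t 64.33 pos [ 0.3265 -0.2343  0.1804] rotunits(tool) [ 0.02    0.0335 -0.0014] shift before turn [0.0379 2.6034 0.44  ] after turn [0.0363 2.6042 0.4356] F [0.2173 0.1294 0.3464] w 0.009185055797245203
```

```bash
python3 -m pendant '[[[0.02,0.65,0],[0,0,0]],[[0.02,0.65,0],[0,0,0]],[[0.02,0.65,0],[0,0,0]],[[0.02,0.66,0],[0,0,0]],[[0,0,0.3],[0,0,0]],[[0,0,0.1],[0,0,0]],[[0,0,0],[0,0,0]]]'
python3 - <<'E'
from h import *
plan([.4308,-.2238,.1634],down(5.85));plan([.5203,-.2146,.1634],down(5.85))
w=get_image("wrist");P=cloud(w)
cv2.imwrite("pics/w12.png",w["img"])
for c in("wrist","scene","top"):
    if c!="wrist": get_image(c)
    for n in("staple","pin_tip","pin"):
        print(c,n,[(r["point"],((np.array(r["point"])[:2]-C0)@ca).round(4),r["conf"]) for r in landmark_of(c,n)[:1]])
def sel(z0,z1,y0,y1):
    Q=(P[...,:2]-C0)@ca
    m=(w["range_z"]>0)&(P[...,2]>z0)&(P[...,2]<z1)&(abs(Q[...,0]+.0915)<.03)&(Q[...,1]>y0)&(Q[...,1]<y1)
    print(m.sum(),Q[m].mean(0),np.ptp(Q[m],0),Q[m].min(0),Q[m].max(0),P[m][:,2].max())
sel(.1415,.155,.055,.12)
sel(.145,.17,-.01,.01)
E
```

```text
time_s: 65.2
position: [0.429, -0.2201, 0.1625]
tool_rot: [[-0.101, 0.995, -0.001], [0.995, 0.101, 0.001], [0.001, -0.001, -1.0]]
ft_force: [-0.0, 0.2, -0.5]
grip_width: 0.009
gripper_force: 58.6
t 65.2 pos [ 0.429  -0.2201  0.1625] rotunits(tool) [-0.0137 -0.0134 -0.0102] shift before turn [-0.0962  0.0357 -0.0225] after turn [-0.0962  0.0356 -0.0223] F [-0.002   0.2359 -0.5477] w 0.008972312146211676
t 65.2 pos [ 0.429  -0.2201  0.1625] rotunits(tool) [-0.0137 -0.0134 -0.0102] shift before turn [-0.0934  2.285  -0.0252] after turn [-0.0955  2.2849 -0.0223] F [-0.002   0.2359 -0.5477] w 0.008972312146211676
wrist staple [([0.5651, -0.2066, 0.1445], array([-0.0867,  0.0038]), 0.68)]
wrist pin_tip [([0.5155, -0.2105, 0.1448], array([-0.0855,  0.0535]), 0.91)]
wrist pin [([0.4288, -0.2236, 0.1405], array([-0.0897,  0.1411]), 0.59)]
scene staple []
scene pin_tip [([0.5117, -0.208, 0.1404], array([-0.0826,  0.057 ]), 0.68)]
scene pin [([0.4355, -0.2234, 0.1411], array([-0.0902,  0.1344]), 0.69)]
top staple [([0.5715, -0.2141, 0.1434], array([-0.0948, -0.0018]), 0.78)]
top pin_tip [([0.6447, 0.2007, -0.004], array([ 0.3104, -0.1169]), 0.6)]
top pin []
1488 [-0.0854  0.0893] [0.009  0.0649] [-0.0909  0.055 ] [-0.0819  0.1199] 0.1490115719235119
569 [-0.0914  0.0017] [0.0278 0.0063] [-0.1039 -0.0024] [-0.0761  0.0039] 0.15866075982937172
```

View pics/w12.png

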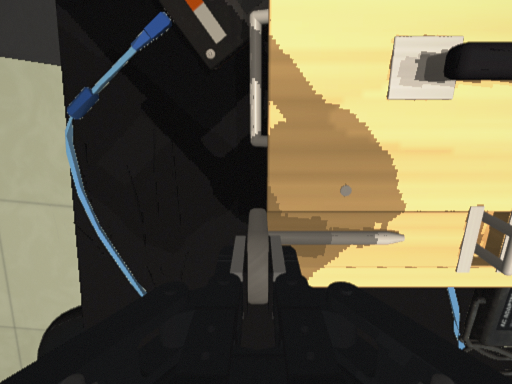

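```bash
python3 -m pendant '[[[-0.1,0,-0.02],[0,0,0]],[[0,0,0],[0,0,0]]]'
python3 - <<'E'
from h import *
w=get_image("wrist");P=cloud(w);Q=(P[...,:2]-C0)@ca
for a,b,z0,z1 in((.055,.07,.1415,.152),(.07,.085,.1415,.152),(.085,.11,.1415,.152),(-.01,.01,.145,.17)):
    m=(w["range_z"]>0)&(P[...,2]>z0)&(P[...,2]<z1)&(abs(Q[...,0]+.0915)<.03)&(Q[...,1]>a)&(Q[...,1]<b)
    print(m.sum(),Q[m].min(0),Q[m].max(0),P[m][:,2].max())
plan([.5203,-.2146,.1634],down(5.85))
E
```

```text
time_s: 66.05
position: [0.4304, -0.2245, 0.1639]
tool_rot: [[-0.101, 0.995, 0.0], [0.995, 0.101, -0.0], [-0.0, 0.0, -1.0]]
ft_force: [-0.2, 0.2, 0.6]
grip_width: 0.0092
gripper_force: 58.6
289 [-0.095   0.0552] [-0.0867  0.07  ] 0.14997149147328798
370 [-0.095  0.07 ] [-0.0867  0.0849] 0.1506561062800798
606 [-0.0951  0.085 ] [-0.0866  0.11  ] 0.15006199728248268
647 [-0.1037 -0.0023] [-0.0759  0.0038] 0.15916222198976082
t 66.1 pos [ 0.4303 -0.2244  0.1639] rotunits(tool) [ 0.0005  0.0005 -0.0045] shift before turn [0.015  2.2635 0.0121] after turn [0.0141 2.2635 0.012 ] F [ 0.2097 -0.6906 -1.0858] w 0.009200055339389158
```

```bash
python3 -m pendant '[[[0.02,0.2,0.025],[0,0,0]],[[0,0.25,0],[0,0,0]],[[0,0.25,0],[0,0,0]],[[0,0.25,0],[0,0,0]],[[0,0.25,0],[0,0,0]],[[0,0.25,0],[0,0,0]],[[0,0,0],[0,0,0]]]'
python3 -m pendant '[[[0,0.2,0],[0,0,0]],[[0,0.2,0],[0,0,0]],[[0,0.2,0],[0,0,0]],[[0,0.2,0],[0,0,0]],[[0,0,0],[0,0,0]],[[0,0,0],[0,0,0]]]'
```

```text
time_s: 66.97
position: [0.4884, -0.2174, 0.1628]
tool_rot: [[-0.102, 0.995, 0.0], [0.995, 0.102, -0.0], [-0.0, 0.0, -1.0]]
ft_force: [-0.4, -0.1, -0.7]
grip_width: 0.0091
gripper_force: 58.7
time_s: 67.72
position: [0.5196, -0.2142, 0.1628]
tool_rot: [[-0.102, 0.995, -0.0], [0.995, 0.102, 0.0], [0.0, -0.0, -1.0]]
ft_force: [0.0, 0.1, -1.1]
grip_width: 0.0091
gripper_force: 58.7
```

```bash
python3 -m pendant '[[[0,0,0.03],[0,0,0]],[[0,0,0.015],[0,0,0]],[[0,0,0],[0,0,0]]]'
python3 -m pendant '[[[0,0,0],[0,0,0]],[[0,0,0],[0,0,0]],[[0,0,0],[0,0,0]],[[0,0,-0.3],[0,0,0]],[[0,0,-0.7],[0,0,0]],[[0,0,-0.9],[0,0,0]],[[0,0,-0.9],[0,0,0]],[[0,0,0],[0,0,0]]]' 0.42
python3 -m pendant '[[[0.8,-0.8,0],[0,0,0]],[[0.8,-0.8,0],[0,0,0]],[[0.8,-0.8,0],[0,0,0]],[[0.8,-0.8,0],[0,0,0]],[[0,0,0],[0,0,0]]]'
python3 - <<'E'
from h import *
for c in("wrist","scene","top"):
    im=get_image(c)
    cv2.imwrite("pics/z_%s.png"%c,im["img"])
    for n in("staple","pin_tip","pin","lid","tray","oil_bottle","can_b1"):
        print(c,n,[(np.round(r["point"],3),((np.array(r["point"])[:2]-C0)@ca).round(4),r["conf"]) for r in landmark_of(c,n)[:1]])
    P=cloud(im);m=(im["range_z"]>0)&(abs(P[...,2]-.137)<.005)&(abs(P[...,0]-.56)<.18)&(abs(P[...,1]+.12)<.18)
    print(cv2.minAreaRect((P[m][:,:2]*1000).astype(np.float32)))
s=cv2.imread("pics/z_scene.png");t=cv2.imread("pics/z_top.png")
cv2.imwrite("pics/z.png",np.hstack([cv2.resize(s[130:310,170:400],(420,329)),cv2.resize(t[115:265,190:380],(380,300)).copy() if 0 else cv2.resize(t[115:265,190:380],(380,329))]))
E
```

```text
time_s: 68.1
position: [0.5196, -0.2143, 0.1611]
tool_rot: [[-0.102, 0.995, -0.0], [0.995, 0.102, 0.0], [0.0, -0.0, -1.0]]
ft_force: [-0.2, -0.7, -0.2]
grip_width: 0.0085
gripper_force: 58.7
time_s: 69.1
position: [0.5204, -0.2147, 0.2766]
tool_rot: [[-0.102, 0.995, 0.005], [0.995, 0.102, -0.004], [-0.004, 0.005, -1.0]]
ft_force: [-0.3, -0.5, 0.4]
grip_width: 0.0358
gripper_force: 0.0
time_s: 69.72
position: [0.3775, -0.0983, 0.2733]
tool_rot: [[-0.103, 0.995, -0.0], [0.995, 0.103, 0.0], [0.0, -0.0, -1.0]]
ft_force: [0.6, -0.7, 0.5]
grip_width: 0.036
gripper_force: 0.0
wrist staple [(array([ 0.565, -0.208,  0.145]), array([-0.0876,  0.0043]), 0.59)]
wrist pin_tip [(array([ 0.605, -0.206,  0.142]), array([-0.0899, -0.0356]), 0.81)]
wrist pin []
wrist lid [(array([ 0.559, -0.117,  0.125]), array([0.0031, 0.0003]), 0.89)]
wrist tray []
wrist oil_bottle []
wrist can_b1 []
((544.2033081054688, -121.59475708007812), (237.30393981933594, 250.3057861328125), 5.784183025360107)
scene staple [(array([ 0.569, -0.212,  0.146]), array([-0.0924,  0.0002]), 0.81)]
scene pin_tip [(array([ 0.604, -0.
[... 369 characters left out ...]
e can_b1 []
((558.7806396484375, -122.97230529785156), (273.9369812011719, 250.0748291015625), 5.27591609954834)
top staple [(array([ 0.572, -0.212,  0.141]), array([-0.0927, -0.0021]), 0.66)]
top pin_tip [(array([ 0.603, -0.209,  0.143]), array([-0.093 , -0.0336]), 0.54)]
top pin [(array([ 0.529, -0.214,  0.138]), array([-0.0898,  0.0408]), 0.56)]
top lid [(array([ 0.56 , -0.12 ,  0.126]), array([-0.0004, -0.0001]), 0.67)]
top tray [(array([ 0.643,  0.198, -0.004]), array([ 0.3076, -0.1147]), 0.83)]
top oil_bottle [(array([0.79 , 0.023, 0.003]), array([ 0.1184, -0.2433]), 0.54)]
top can_b1 []
((561.034423828125, -121.30368041992188), (271.095947265625, 251.1987762451172), 5.839909553527832)
```

View pics/z.png

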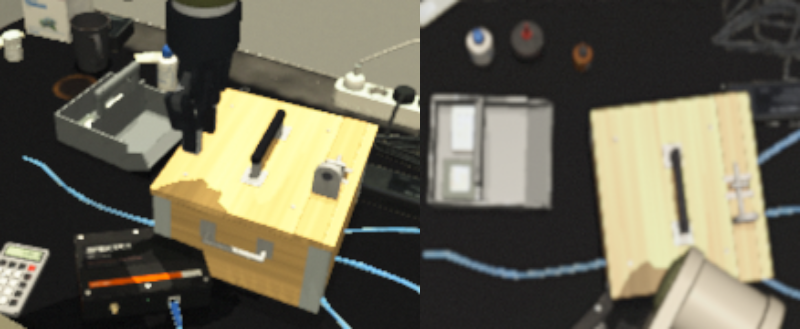

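The picture shows the lid seated, the pin through the staple (plate toward the robot, tip about 35 mm past it), the tray back with both cases in it, and no canisters left on the bench.

```bash
python3 -c "
from rig import *
print(close_job())"
```

```text
the job is handed in; nothing more can be done
None
```

The job is handed in, with no verdict returned: the last pictures show the lid seated with the pin back through the staple, the tray back in place with both cases in it, and the bottle not moved. All three canisters found, two from the tray and one loose that had fallen over, were seen in the crate before the lid went on.

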